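Set the red sherds on their drying rests

TASK

Set each of the three red sherds on the sloped drying rest whose cleat has the same colour as the sherd's dot: dot up, lying flat on the board in the middle of its width, squarely, with the smooth rim edge resting against the cleat. Set them down gently rather than dropping them, and leave the two dark grey sherds and the two jars between the rests where they are.

Things in the scene. Friction and masses are not known exactly. Their poses are not given: they have to be found in the camera images.
- red_blue_c (a point): Red flat sherd, 20 mm blue dot on top; 14 mm thick, 42 mm wide (y; straight sides from x = -23 to +16 mm, grip across them), 54 mm long (x: smooth round rim at -30 mm with a dark line beside it, jagged edge at about +24); 50-100 g. At the start flat on the table, rim roughly towards the robot. Point: its middle, half-way up. x points from rim to jagged edge, z out of the dotted face.
- red_yellow_c (a point): Red flat sherd, 20 mm yellow dot on top; 14 mm thick, 42 mm wide (y; straight sides from x = -23 to +16 mm, grip across them), 54 mm long (x: smooth round rim at -30 mm with a dark line beside it, jagged edge at about +24); 50-100 g. At the start flat on the table, rim roughly towards the robot. Point: its middle, half-way up. x points from rim to jagged edge, z out of the dotted face.
- red_white_c (a point): Red flat sherd, 20 mm white dot on top; 14 mm thick, 42 mm wide (y; straight sides from x = -23 to +16 mm, grip across them), 54 mm long (x: smooth round rim at -30 mm with a dark line beside it, jagged edge at about +24); 50-100 g. At the start flat on the table, rim roughly towards the robot. Point: its middle, half-way up. x points from rim to jagged edge, z out of the dotted face.
- rest_blue_seat (a point): Fixed rest with blue cleat: plywood board 100 mm wide, 120 long, rising 20 deg away from the robot to 52 mm height. Cleat across the low end, 12 mm high, 10 thick. Point: mid-foot of the cleat's uphill face, on the board, 14 mm above the table; x uphill (board to +106 mm), y along the cleat, z square out of the board. A sherd flat on it, rim touching the cleat, has its middle at x 30, z 7 mm.
- rest_yellow_seat (a point): Fixed rest with yellow cleat: plywood board 100 mm wide, 120 long, rising 20 deg away from the robot to 52 mm height. Cleat across the low end, 12 mm high, 10 thick. Point: mid-foot of the cleat's uphill face, on the board, 14 mm above the table; x uphill (board to +106 mm), y along the cleat, z square out of the board. A sherd flat on it, rim touching the cleat, has its middle at x 30, z 7 mm.
- rest_white_seat (a point): Fixed rest with white cleat: plywood board 100 mm wide, 120 long, rising 20 deg away from the robot to 52 mm height. Cleat across the low end, 12 mm high, 10 thick. Point: mid-foot of the cleat's uphill face, on the board, 14 mm above the table; x uphill (board to +106 mm), y along the cleat, z square out of the board. A sherd flat on it, rim touching the cleat, has its middle at x 30, z 7 mm.
- grey_blue_c (a point): Dark grey sherd with a blue dot, of another pot, not to be moved: same size and form as the red ones. Point at its middle, 7 mm above the table.
- grey_yellow_c (a point): Dark grey sherd with a yellow dot, of another pot, not to be moved: same size and form as the red ones. Point at its middle, 7 mm above the table.
- jar_pigment_c (a point): Squat jar of red-brown pigment with a white lid, 58 mm across and 58 mm high, standing loose between the rests, not to be moved. Point at its middle, 29 mm up.
- jar_solvent_c (a point): The same squat jar in clear glass with a white lid, 58 mm across and 58 mm high, not to be moved. Point at its middle, 29 mm up.
Things that resemble listed ones, but are neither listed nor needed, are in the scene too. Leave any purple look-alike of the part that bears red_yellow_c alone. What is shaped like the part that bears rest_yellow_seat but orange is not meant.

How it is judged:
By the outcome, as a careful person would: the job done as asked, in the order asked, and still so for the second after the job is handed in, with the robot touching nothing.
It also fails if it takes over 88 s, if anything falls off the work surface, if the arm or the gripper's body presses on something with over 40 N, if the wrist force passes 120 N, or if a joint passes its speed limit or range.

ROBOT

A 6-joint arm with a two-finger parallel gripper is mounted at the origin on the work surface. World frame = base frame: x ahead of the robot, y to its left, z up, the work surface at z = 0. Lengths are in mm, angles in rad, forces in N, time in s.
With the tool pointing down it reaches from about 350 to 775 mm from the base axis. Payload 7.3 kg.
Tool frame: the origin (TCP) lies between the finger pads; the fingertips stand 17 mm ahead of it and the grasp point (between the pads) lies 2 mm behind it; z points along the fingers, y is the direction in which the jaws open and shut (so a half turn about z gives the same grasp; the last joint's range is limited). The gripper opens to 92 mm and grips with 3 to 60 N. Pads are 19 mm wide; open, the fingers measure 130 mm over their backs; the gripper's body (75 mm by 190 mm) begins 47 mm behind the grasp point.
Start: joints at [1.088, 0.342, 1.524, -0, 1.275, -0.146], TCP at [173.483, 495.53, 212.441] pointing down, gripper open.
Joint ranges: [-2.53, 2.53], [-0.77, 2.02], [0.04, 2.7], [-1, 4.14], [0.28, 2.66], [-3.11, 3.11]. Speed limits (rad/s): [2.57, 2.57, 3.14, 3.14, 3.14, 3.14].

INTERFACE

Orientations are given as [roll, pitch, yaw] about the fixed x, y, z axes, in that order (R = Rz(yaw) Ry(pitch) Rx(roll)).
In Python, from plant import get_obs, capture, get_calibration, close_job gives the robot as it stands.
- The arm moves only by the tool carry_out, never from a script. Its argument "moves" is one flat list of numbers, 7 for each row, row after row: the shift along the tool's x, y, z normalised to -1 to 1, where 1 is 40 cm, then the turn, a rotation vector about the tool's x, y, z normalised to -1 to 1, where 1 is 30 degrees, then the opening, from 0 (shut) to 1 (fully open). A call has exactly 8 rows; each row is the pose to reach, as a shift and turn from the pose measured when the call began, along the tool's axes at that moment; what a row does not reach only later rows make up. A row lasts 1/10 s, in which the tool goes at most 50 mm and 8.59 degrees, less where a joint would pass 70% of its speed; a pose out of reach is approached as far as the arm can. A call with a number of a shift or a turn outside -1 to 1 is refused whole. A call with a gripper value outside its range is refused whole. The fingers move at their own pace and stop on an object; the grip force is fixed at half the most. Time passes only in rows, so rows that repeat a pose let the fingers close, or fill a call up. It gives the time, the measured TCP pose, the force and the opening at its end, in the units of the state.
- get_obs(): the state, without advancing time (a new reading comes with each control period).
- capture(name): name is "scene" or "top"; returns the picture (420x560x3 uint8, red, green, blue); there is no depth.
- get_calibration(name): a dict with "vfov" (degrees; the focal length in pixels is half the picture's height over the tangent of half this angle, whatever the lens; pixels are square), "cx", "cy" (the principal point, pixels), "dist" ([k1, k2, p1, p2, k3] as OpenCV has them; the pictures are not rectified), "cam_to_world" (4x4, takes a point from camera to world coordinates). Camera axes: x right, y up, looking along -z (the intrinsics and any distortion apply to the point x, -y, -z); pixel columns grow to the right and rows downward; lengths in mm; the calibration is good to about 2 mm. A picture is of the moment at which its call begins. get_calibration takes no time and is no camera call.
- close_job(): hands the job in, once; it reports no verdict.
The state is a dict: "time": time; "joint_positions": joint angles; "dq": joint speeds; "tau": joint torques, N m; "tool_pos": TCP position; "tcp_rot": TCP orientation; "contact_force": force on the tool from outside, world axes, zero at the start; "moment": the same for the moment, N m; "grip_width": finger opening in mm.
Only numpy, scipy, OpenCV 4.12 (cv2) and the standard library are available. Lean on these libraries where they do the work, as an engineer would, in place of code of your own. Each camera call takes 0.05 s, during which the arm holds its last target.

## Working session

There is one attempt and no reset: what is moved stays moved. The work goes in short steps, Python scripts to look and compute and a tool call to move; the robot and the scene stay as the last step left them, time stands still between calls to the robot, and variables do not carry over. Pictures are saved under pics/ and viewed, and the job is handed in when it is done.

Besides the shell and the picture viewer there is one more tool, called as a command line: name --argument value ..., lists and objects as JSON in quotes. carry_out: Moves the arm, as the interface text tells. Scaled input: -1 to 1 covers 40 cm each way for a shift and 30 degrees each way for a turn. Its arguments: {"type":"object","properties":{"moves":{"type":"array","items":{"type":"number"}}},"required":["moves"]}

```bash
mkdir -p pics; ls; python3 - <<'E'
from plant import *
import cv2,json
o=get_obs();print(o)
for n in("scene","top"):
    im=capture(n);cv2.imwrite(f"pics/{n}0.png",im[:,:,::-1]);c=get_calibration(n);print(n,c)
E
```

```text
pics
{'time': 0.0, 'joint_positions': array([ 1.08797872e+00,  3.42691959e-01,  1.52499082e+00,  1.02213376e-06,
        1.27541558e+00, -1.46004853e-01]), 'dq': array([-0.00127439,  0.00182145, -0.00058038, -0.00038231, -0.00076852,
        0.00022537]), 'tau': array([-3.40790311e-04, -4.31248677e+01, -2.44213682e+01,  7.17396406e-02,
        5.61807049e-02, -1.29413747e-04]), 'tool_pos': array([173.28539326, 495.13057933, 211.77009726]), 'tcp_rot': array([-3.14010312e+00, -2.20026133e-04,  2.80477943e+00]), 'contact_force': array([-0.26666621,  0.89970386, -0.39381926]), 'moment': array([0.00915096, 0.01621929, 0.00266021]), 'grip_width': 91.5239109242655}
scene {'vfov': 50.39964312352622, 'cx': 285.4660763999174, 'cy': 212.77819725611909, 'dist': array([-0.11295758,  0.        ,  0.        ,  0.        ,  0.        ]), 'cam_to_world': array([[ 8.78948122e-01, -3.81379306e-01,  2.86356462e-01,
         8.58734833e+02],
       [ 4.76861823e-01,  6.93626089e-01, -5.39894111e-01,
        -6.60942655e+02],
       [ 7.28012906e-03,  6.11091379e-01,  7.91526579e-01,
         9.52913745e+02],
       [ 0.00000000e+00,  0.00000000e+00,  0.00000000e+00,
         1.00000000e+00]])}
top {'vfov': 50.83296729367236, 'cx': 279.4917101031002, 'cy': 203.97228105796935, 'dist': array([0.01610419, 0.        , 0.        , 0.        , 0.        ]), 'cam_to_world': array([[-2.69620614e-02,  9.93027031e-01, -1.14762198e-01,
         4.01453916e+02],
       [-9.99192923e-01, -2.33523789e-02,  3.26828654e-02,
        -3.60887840e+01],
       [ 2.97749985e-02,  1.15550773e-01,  9.92855210e-01,
         1.04637861e+03],
       [ 0.00000000e+00,  0.00000000e+00,  0.00000000e+00,
         1.00000000e+00]])}
```

View pics/top0.png

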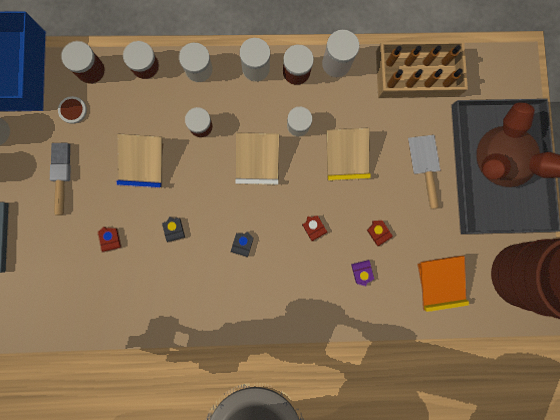

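View pics/scene0.png

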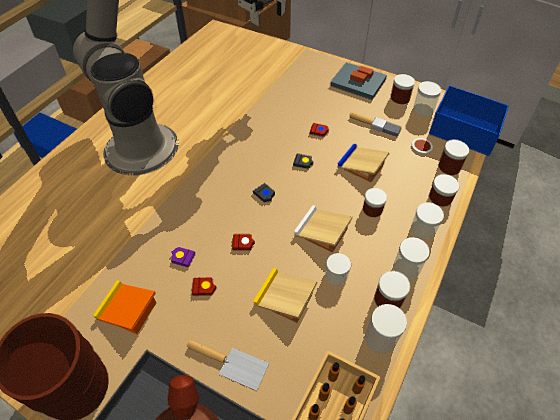

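Candidates in the top picture:
- Red sherds: blue dot (108,238), white dot (314,226), yellow dot (379,232).
- Look-alikes to leave: greys at (174,229) and (242,243), purple at (363,272).
- Rests: blue (139,162), white (257,160), yellow (348,155). The orange one at (443,283) is not meant.

Next I'll make rectified close crops.

```bash
cat > h.py <<'E'
from plant import *
import cv2,numpy as np
from scipy.spatial.transform import Rotation as Ro
def K(n):
    c=get_calibration(n);f=210/np.tan(np.radians(c['vfov']/2))
    return np.array([[f,0,c['cx']],[0,f,c['cy']],[0,0,1.]]),np.array(c['dist'],float),np.array(c['cam_to_world'])
def proj(n,P):
    k,d,T=K(n);P=np.asarray(P,float).reshape(-1,3)
    q=(P-T[:3,3])@T[:3,:3]; q=q*[1,-1,-1]
    return cv2.projectPoints(q,np.zeros(3),np.zeros(3),k,d)[0].reshape(-1,2)
def ray(n,uv):
    k,d,T=K(n);a=cv2.undistortPoints(np.array(uv,float).reshape(-1,1,2),k,d).reshape(-1,2)
    v=np.c_[a[:,0],-a[:,1],-np.ones(len(a))]@T[:3,:3].T
    return T[:3,3],v
def at_z(n,uv,z):
    o,v=ray(n,uv);z=np.asarray(z)
    return o+v*((z-o[2])/v[:,2])[:,None]
def ortho(n,im,x0,x1,y0,y1,z,s):  # s px per mm; up=+x, left=+y
    h=int((x1-x0)*s);w=int((y1-y0)*s)
    r,c=np.mgrid[0:h,0:w]
    P=np.stack([x1-r/s,y1-c/s,np.full(r.shape,z,float) if np.isscalar(z) else z],-1)
    m=proj(n,P).reshape(h,w,2).astype(np.float32)
    return cv2.remap(im,m[...,0],m[...,1],cv2.INTER_CUBIC)
E
python3 - <<'E'
from h import *
S=cv2.imread('pics/scene0.png');T=cv2.imread('pics/top0.png')
pts={'rb':(108,238),'rw':(314,226),'ry':(379,232),'gy':(174,229),'gb':(242,243),'jp':(198,122),'js':(300,121)}
rows=[]
for n in pts:
    p=at_z('top',[pts[n]],14 if n[0]!='j' else 58)[0];print(n,p.round(1),proj('scene',p).round())
for n in('rb','rw','ry'):
    p=at_z('top',[pts[n]],14)[0].round(-1)
    print(n,'crop centre',p)
    a=[ortho(c,im,p[0]-45,p[0]+45,p[1]-45,p[1]+45,14.,4.4) for c,im in(('top',T),('scene',S))]
    hsv=None
    rows.append(np.vstack(a))
v=np.hstack(rows)
v=cv2.resize(v,None,fx=.66,fy=.66)
cv2.imwrite('pics/sherds.png',v);print(v.shape)
for n,im in(('top',T),('scene',S)):
    hsv=cv2.cvtColor(im,cv2.COLOR_BGR2HSV)
    for name,lo,hi in(('blue',(105,150,80),(125,255,255)),('yellow',(22,150,90),(33,255,255))):
        m=cv2.inRange(hsv,lo,hi);k,l,st,ce=cv2.connectedComponentsWithStats(m)
        for i in range(1,k):
            if 15<st[i,4]<400:print(n,name,ce[i].round(1),st[i])
E
```

```text
rb [451.3 326.5  14. ] [[319. 128.]]
rw [ 466.9 -149.6   14. ] [[243. 240.]]
ry [ 449.  -302.1   14. ] [[203. 284.]]
gy [468.1 176.2  14. ] [[302. 160.]]
gb [431.6  19.5  14. ] [[265. 191.]]
jp [708.7 112.7  58. ] [[373. 195.]]
js [ 707.  -121.1   58. ] [[336. 262.]]
rb crop centre [450. 330.  10.]
rw crop centre [ 470. -150.   10.]
ry crop centre [ 450. -300.   10.]
(523, 784, 3)
top blue [138.4 183.3] [117 180  44   7 178]
top blue [107.2 235.6] [104 232   8   8  51]
top blue [242.7 240.6] [239 237   9   9  59]
top yellow [349.1 176.3] [328 173  43   8 221]
top yellow [171.5 225.9] [168 222   8   9  59]
top yellow [378.1 229.5] [374 226   9   8  55]
top yellow [363.7 275.4] [360 272   8   8  52]
top yellow [446.4 305.3] [424 300  45  12 273]
scene blue [320.6 128.3] [318 127   6   4  17]
scene blue [346.5 155. ] [338 144  18  23 113]
scene blue [265.6 191.8] [262 189   8   6  37]
scene yellow [304.9 159.4] [302 157   7   6  33]
scene yellow [179.3 254.3] [176 251   8   7  40]
scene yellow [265.2 286.3] [253 268  25  37 267]
scene yellow [107.  299.4] [ 93 280  29  39 274]
scene yellow [205.4 284.7] [202 282   8   7  46]
```

View pics/sherds.png

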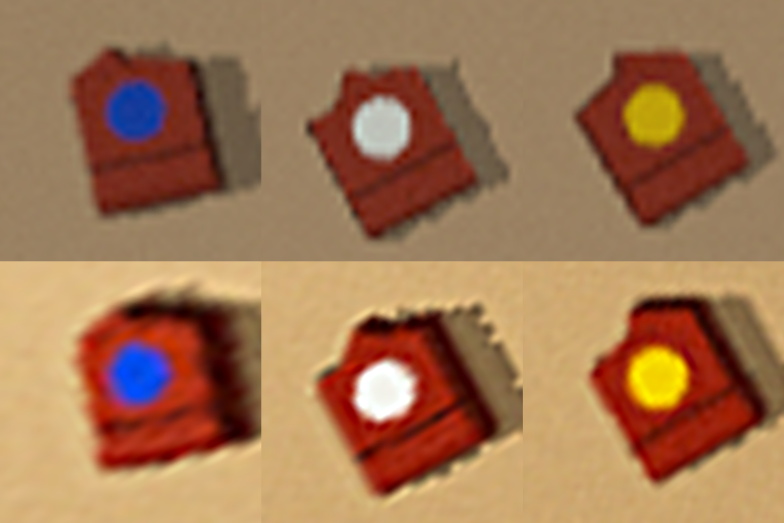

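Close crops confirm the choice: red bodies with blue, white and yellow dots, rims pointing to lower right (yaw about 12°, 30° and 30°). Next, the rests.

```bash
python3 - <<'E'
from h import *
S=cv2.imread('pics/scene0.png');T=cv2.imread('pics/top0.png')
def crop(im,u,v,w,h,f):return cv2.resize(im[v:v+h,u:u+w],None,fx=f,fy=f,interpolation=cv2.INTER_CUBIC)
t=np.hstack([crop(T,110,128,60,65,4),crop(T,228,128,60,65,4),crop(T,320,120,60,65,4)])
s=np.hstack([crop(S,330,138,64,72,4),crop(S,290,200,64,72,4),crop(S,252,262,70,72,4)])
cv2.imwrite('pics/rt.png',t);cv2.imwrite('pics/rs.png',s);print(t.shape,s.shape)
E
```

```text
(260, 720, 3) (288, 792, 3)
```

View pics/rt.png

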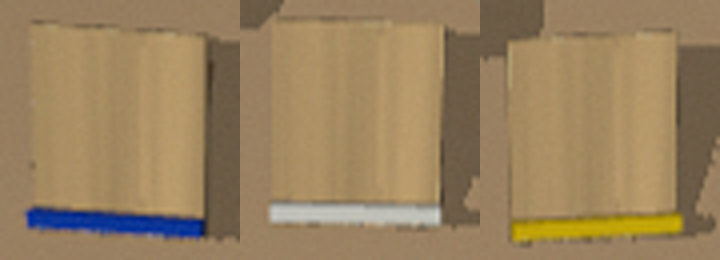

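View pics/rs.png

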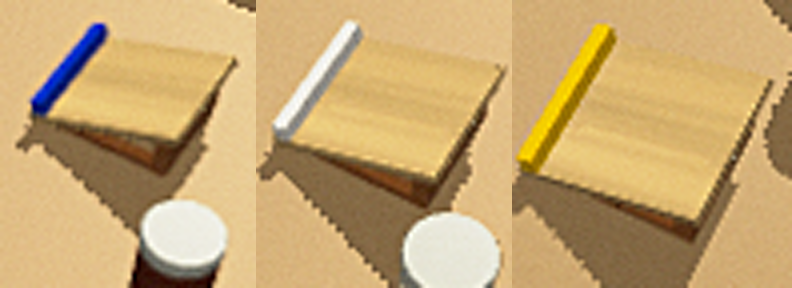

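```bash
python3 - <<'E'
from h import *
from scipy.optimize import least_squares
# order: (106,+50,0),(106,-50,0),(0,+50,12),(0,-50,12)
L=np.array([[106,50,0],[106,-50,0],[0,50,12],[0,-50,12]],float)
t=np.radians(20)
D={'blue':(((110,128),[(31,23),(206,36),(27,208),(206,219)]),((330,138),[(236,62),(180,140),(106,30),(44,108)])),
'white':(((228,128),[(32,19),(203,24),(29,205),(201,205)]),((290,200),[(249,68),(175,180),(106,30),(33,135)])),
'yellow':(((320,120),[(29,41),(197,32),(33,222),(202,214)]),((252,262),[(259,82),(184,221),(102,34),(22,167)]))}
def W(p):
    R=Ro.from_euler('z',p[2])*Ro.from_euler('y',-t)
    return R.apply(L)+[p[0],p[1],14]
for n,(a,b) in D.items():
    px=[(np.array(q)+.5)/4-.5+o for o,q in(a,b)]
    for cams in ((0,),(1,),(0,1)):
        f=lambda p:np.concatenate([(proj(('top','scene')[c],W(p))-px[c]).ravel() for c in cams])
        r=least_squares(f,[570,0,0]);print(n,cams,r.x[:2].round(1),np.degrees(r.x[2]).round(2),'rms',np.sqrt(np.mean(r.fun**2)).round(2))
        if len(cams)==2: print(r.fun.round(1))
# sherds: corners in tiles, 2.904 px/mm
tiles={'rb':((450,330),[[(100,215),(221,187),(136,111)],[(100,208),(222,183),(138,112)]]),
'rw':((470,-150),[[(116,238),(216,180),(121,128)],[(121,235),(234-18,175),(124,128)]]),
'ry':((450,-300),[[(124,226),(224,163),(131,116)],[(134,220),(239,148),(135,116)]])}
for n,(c,v) in tiles.items():
    for k,q in enumerate(v):
        q=np.array(q)/2.904
        P=np.c_[c[0]+45-q[:,1],c[1]+45-q[:,0]]
        e=P[0]-P[1];print(n,k,'rimmid',P[:2].mean(0).round(1),'w',np.linalg.norm(e).round(1),'yaw',np.degrees(np.arctan2(-e[0],e[1])).round(1),'dot',P[2].round(1))
E
```

```text
blue (0,) [584.1 254.8] -4.56 rms 0.42
blue (1,) [586.3 250.6] -4.2 rms 0.53
blue (0, 1) [584.8 253.8] -4.44 rms 0.69
[ 0.3 -0.3  0.7 -0.9  0.8  0.2 -0.4 -0.2  0.4 -1.6 -0.5  0.   0.  -1.2
 -0.3 -0.7]
white (0,) [583.5 -17.6] -2.17 rms 0.28
white (1,) [585.8 -21.1] -2.43 rms 0.57
white (0, 1) [584.5 -18.8] -2.27 rms 0.73
[ 0.2 -0.4  0.8 -0.7  0.7 -0.6  0.5  0.1  0.1 -0.6  0.9 -0.5 -0.4 -1.4
 -0.9 -1.3]
yellow (0,) [ 589.9 -235.4] 1.63 rms 0.26
yellow (1,) [ 592.4 -238.9] 1.71 rms 0.52
yellow (0, 1) [ 591.1 -237. ] 1.67 rms 0.73
[ 0.2 -0.9  0.9 -0.7  0.8 -0.2  0.7 -0.3  0.4 -1.2  0.1  0.  -0.4 -1.4
 -0.6 -1. ]
rb 0 rimmid [425.8 319.7] w 42.8 yaw 13.0 dot [456.8 328.2]
rb 1 rimmid [427.7 319.6] w 42.9 yaw 11.6 dot [456.4 327.5]
rw 0 rimmid [ 443.  -162.2] w 39.8 yaw 30.1 dot [ 470.9 -146.7]
rw 1 rimmid [ 444.4 -163. ] w 38.7 yaw 32.3 dot [ 470.9 -147.7]
ry 0 rimmid [ 428.  -314.9] w 40.7 yaw 32.2 dot [ 455.1 -300.1]
ry 1 rimmid [ 431.6 -319.2] w 43.8 yaw 34.4 dot [ 455.1 -301.5]
```

```bash
cat >> h.py <<'E'
F=np.diag([-1.,1,-1])
def Rtable(th):return Ro.from_matrix(Ro.from_euler('z',th,degrees=True).as_matrix()@F)
REST={'blue':(584.8,253.0,-4.44),'white':(584.5,-19.0,-2.27),'yellow':(591.0,-237.2,1.67)}
def Rrest(n):return Ro.from_euler('z',REST[n][2],degrees=True)*Ro.from_euler('y',-20,degrees=True)
def rest_pt(n,x,y,z):return Rrest(n).apply([x,y,z])+[REST[n][0],REST[n][1],14]
def Rtool(n):return Ro.from_matrix(Rrest(n).as_matrix()@F)
def cur():
    o=get_obs();return o,np.array(o['tool_pos']),Ro.from_euler('xyz',o['tcp_rot'])
def plan(p,R):
    o,P,C=cur();s=C.inv().apply(np.array(p)-P)/400;r=np.degrees((C.inv()*R).as_rotvec())/30
    print('t',round(o['time'],2),'pos',P.round(1),'F',np.round(o['contact_force'],1),'w',round(o['grip_width'],1),'| shift',s.round(4),'turn',r.round(3))
E
python3 -c "
from h import *
plan([452.7,327.1,110],Rtable(11.8));print(rest_pt('blue',30,0,7))"
```

```text
t 0.1 pos [173.3 495.2 211.8] F [0.1 0.3 1. ] w 92.0 | shift [-0.7981 -0.1654  0.2546] turn [-2.000e-03 -1.000e-03 -1.037e+00]
[610.5192206  251.00295114  30.83845265]
```

carry_out --moves '[-0.1,-0.02,0.03,0,0,-0.13,0.8,-0.22,-0.04,0.07,0,0,-0.28,0.8,-0.34,-0.07,0.11,0,0,-0.45,0.8,-0.46,-0.1,0.15,0,0,-0.6,0.8,-0.57,-0.12,0.18,0,0,-0.75,0.8,-0.68,-0.14,0.22,0,0,-0.88,0.8,-0.76,-0.16,0.245,0,0,-1,0.8,-0.798,-0.165,0.254,0,0,-1,0.8]'

```text
time: 0.9
tool_pos: [454.2, 324.9, 108.6]
tcp_rot: [-3.139, -0.003, -2.957]
contact_force: [0.0, 1.0, 0.4]
grip_width: 73.5
```

```bash
python3 - <<'E'
from h import *
plan([452.7,327.1,19.5],Rtable(11.8)); print(get_obs()['joint_positions'])
T=capture('top')[:,:,::-1];S=capture('scene')[:,:,::-1]
f=lambda im,u,v,w,h,k:cv2.resize(im[v:v+h,u:u+w],None,fx=k,fy=k,interpolation=cv2.INTER_CUBIC)
cv2.imwrite('pics/a1.png',np.hstack([f(T,50,160,100,120,4),f(S,270,70,100,120,4)]))
E
```

```text
t 0.9 pos [454.2 324.9 108.6] F [0.  1.  0.4] w 73.5 | shift [0.0021 0.0065 0.2227] turn [-0.004 -0.006 -0.04 ]
[ 4.84446689e-01  5.05513794e-01  1.57181860e+00 -1.40866248e-03
  1.06788024e+00 -1.27043788e+00]
```

View pics/a1.png

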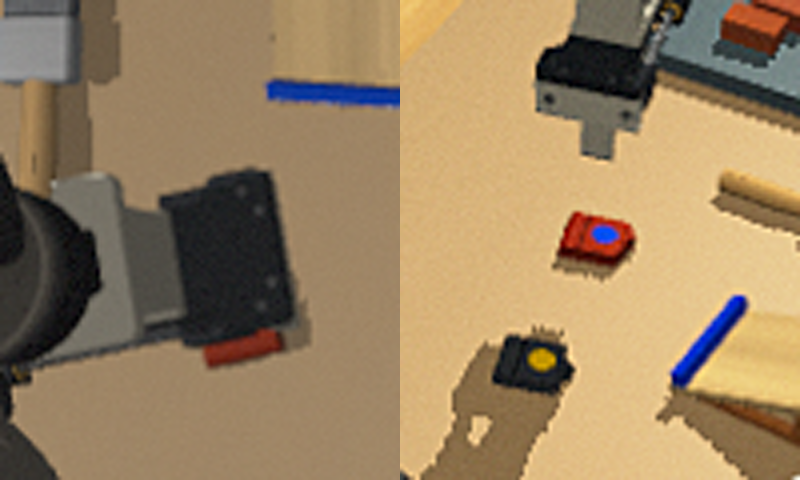

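Side view shows the finger tip at the scene crop (597,157). I'll compare that with where the kinematics put it.

```bash
python3 - <<'E'
from h import *
o,P,C=cur()
for y in(-36.8,-56,36.8,56):
  for x in(-9.5,9.5):
    q=C.apply([x,y,17])+P; u=proj('scene',q)[0]; print(x,y,q.round(1),((u-[270,70]+.5)*4-.5+[400,0]).round(1))
E
```

```text
-9.5 -36.8 [469.6 291.8  92.4] [607.3 187.9]
9.5 -36.8 [450.9 288.3  92.5] [582.5 182.4]
-9.5 -56 [473.1 272.9  92.5] [600.5 204.1]
9.5 -56 [454.4 269.4  92.5] [575.5 198.5]
-9.5 36.8 [456.3 364.1  92.3] [632.3 128.4]
9.5 36.8 [437.6 360.7  92.4] [608.2 123.3]
-9.5 56 [452.8 383.   92.3] [638.5 113.6]
9.5 56 [434.1 379.6  92.3] [614.7 108.6]
```

```bash
python3 - <<'E'
from h import *
o,P,C=cur()
S=capture('scene')[:,:,::-1];k=8
im=cv2.resize(S[60:125,280:370],None,fx=k,fy=k,interpolation=cv2.INTER_CUBIC).copy()
def d(l,c):
    u=(proj('scene',C.apply(l)+P)[0]-[280,60]+.5)*k-.5; cv2.circle(im,tuple(int(a) for a in u),4,c,-1)
for x in(-9.5,9.5):
    for y in(-36.8,-56): d([x,y,17],(0,255,0))
    for y in(36.8,56): d([x,y,17],(255,0,0))
d([0,0,0],(255,0,255));
for x in(-37,37):
    for y in(-95,95): d([x,y,-49],(255,255,0))
cv2.imwrite('pics/a2.png',im)
E
```

```text
(no output)
```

View pics/a2.png

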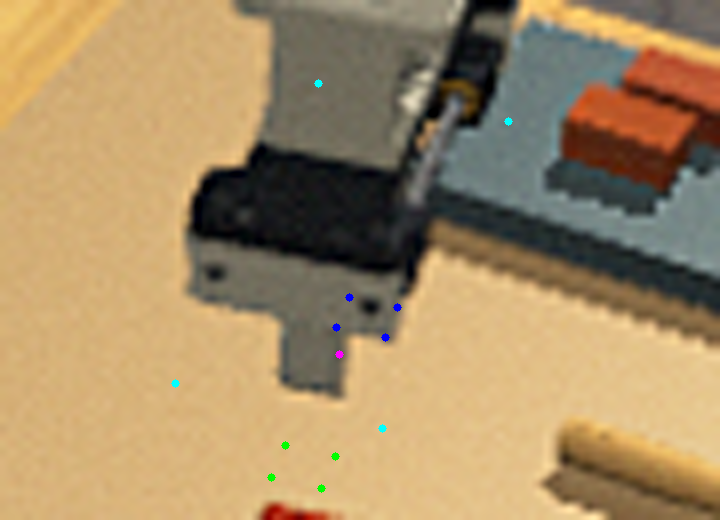

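```bash
python3 - <<'E'
from h import *
o,P,C=cur()
S=capture('top')[:,:,::-1];k=5
U,V=40,150
im=cv2.resize(S[V:V+110,U:U+140],None,fx=k,fy=k,interpolation=cv2.INTER_CUBIC).copy()
def d(l,c):
    u=(proj('top',C.apply(l)+P)[0]-[U,V]+.5)*k-.5; cv2.circle(im,tuple(int(a) for a in u),4,c,-1)
for x in(-9.5,9.5):
    for y in(-36.8,-56): d([x,y,17],(0,255,0))
    for y in(36.8,56): d([x,y,17],(255,0,0))
d([0,0,0],(255,0,255));
for x in(-37,37):
    for y in(-95,95): d([x,y,-49],(255,255,0))
cv2.imwrite('pics/a3.png',im)
E
```

```text
(no output)
```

View pics/a3.png

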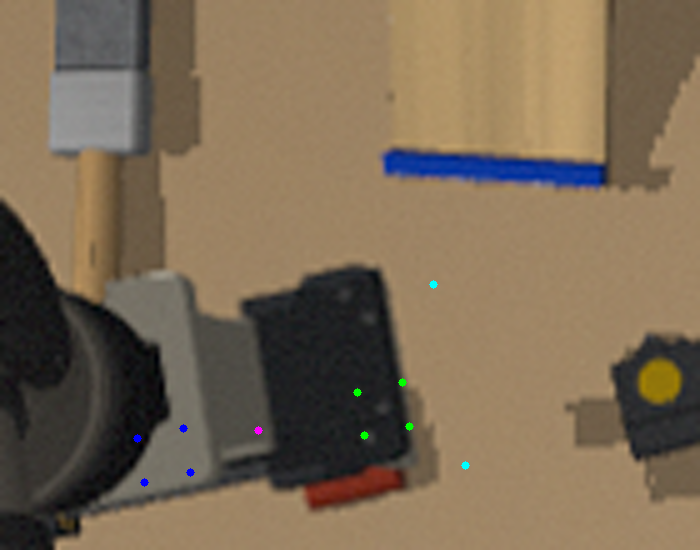

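```bash
python3 - <<'E'
from h import *
o,P,C=cur()
def tri(ut,us):
    a,v=ray('top',[ut]);b,w=ray('scene',[us]);v=v[0]/np.linalg.norm(v);w=w[0]/np.linalg.norm(w)
    s=np.linalg.lstsq(np.c_[v,-w],b-a,rcond=None)[0]
    p,q=a+v*s[0],b+w*s[1];return (p+q)/2,np.linalg.norm(p-q)
for (ut,us) in [((412,475),(190,232)),((380,265),(408,265))]:
    p,g=tri((np.array(ut)+.5)/5-.5+[40,150],(np.array(us)+.5)/8-.5+[280,60])
    print(p.round(1),g.round(1),'tool',C.inv().apply(p-P).round(1))
# calibration check via dots at z=14
for t,s in[((107.2,235.6),(320.6,128.3)),((242.7,240.6),(265.6,191.8)),((171.5,225.9),(304.9,159.4)),((378.1,229.5),(205.4,284.7)),((363.7,275.4),(179.3,254.3))]:
    p,g=tri(t,s);print(p.round(1),g.round(1))
E
```

```text
[431.4 231.5 217.3] 6.7 tool [  38.1  -91.  -106.9]
[507.9 240.8 226.2] 4.7 tool [ -38.8  -96.  -115.8]
[456.2 328.2  13. ] 1.7
[436.7  17.4  14.3] 1.0
[475.  181.6  13.8] 1.2
[ 454.8 -300.9   12.2] 0.6
[ 348.9 -261.8   12. ] 1.1
```

carry_out --moves '[0.002,0.006,0.03,0,0,-0.04,0.7,0.002,0.006,0.06,0,0,-0.04,0.7,0.002,0.006,0.09,0,0,-0.04,0.7,0.002,0.006,0.12,0,0,-0.04,0.7,0.002,0.006,0.15,0,0,-0.04,0.7,0.002,0.006,0.16,0,0,-0.04,0.7,0.002,0.006,0.16,0,0,-0.04,0.7,0.002,0.006,0.16,0,0,-0.04,0.7]'

```text
time: 1.9
tool_pos: [450.8, 330.1, 46.6]
tcp_rot: [-3.141, -0.001, -2.935]
contact_force: [0.7, -0.1, -0.4]
grip_width: 64.4
```

```bash
cat >> h.py <<'E'
def look(n,U,V,w,h,k,out,draw=True):
    o,P,C=cur()
    S=capture(n)[:,:,::-1]
    im=cv2.resize(S[V:V+h,U:U+w],None,fx=k,fy=k,interpolation=cv2.INTER_CUBIC).copy()
    def d(l,c):
        u=(proj(n,C.apply(l)+P)[0]-[U,V]+.5)*k-.5; cv2.circle(im,tuple(int(a) for a in u),3,c,-1)
    if draw:
        g=o['grip_width']/2
        for x in(-9.5,9.5):
            for y in(-g,-g-19): d([x,y,17],(0,255,0))
            for y in(g,g+19): d([x,y,17],(255,0,0))
    cv2.imwrite(out,im)
E
python3 -c "
from h import *
plan([452.7,327.1,19.5],Rtable(11.8))
look('scene',280,60,90,90,7,'pics/a4.png')"
```

```text
t 1.9 pos [450.8 330.1  46.6] F [ 0.7 -0.1 -0.4] w 64.4 | shift [-0.0031 -0.0082  0.0677] turn [-0.001 -0.002  0.001]
```

View pics/a4.png

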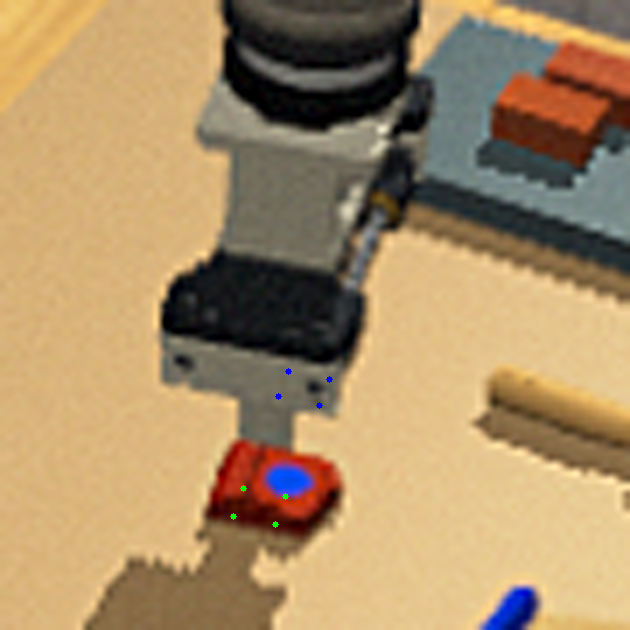

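carry_out --moves '[-0.003,-0.008,0,0,0,0,1,-0.003,-0.008,0,0,0,0,1,-0.003,-0.008,0,0,0,0,1,-0.003,-0.008,0,0,0,0,1,-0.003,-0.008,0,0,0,0,1,-0.003,-0.008,0,0,0,0,1,-0.003,-0.008,0,0,0,0,1,-0.003,-0.008,0,0,0,0,1]'

```text
time: 2.75
tool_pos: [452.7, 327.3, 46.8]
tcp_rot: [-3.141, -0.001, -2.935]
contact_force: [0.8, 0.1, 0.1]
grip_width: 92.2
```

```bash

python3 -c "
from h import *
plan([452.7,327.1,19.5],Rtable(11.8))
look('scene',280,60,90,90,7,'pics/a5.png')
look('top',40,150,140,110,5,'pics/a6.png')"
```

```text
t 2.75 pos [452.7 327.3  46.8] F [0.8 0.1 0.1] w 92.2 | shift [ 0.0002 -0.0005  0.0683] turn [-0.001 -0.001  0.001]
```

View pics/a5.png

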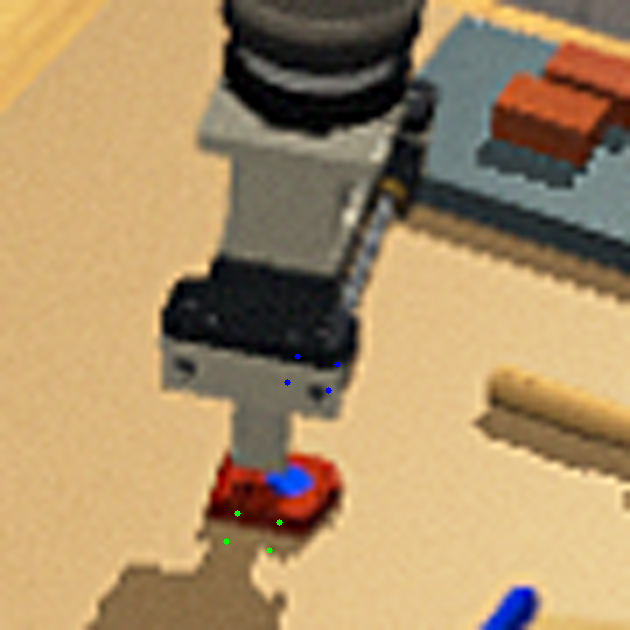

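View pics/a6.png

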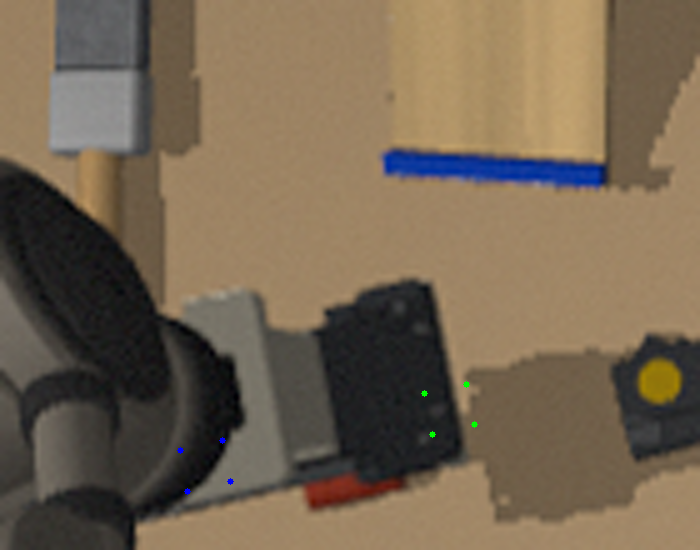

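carry_out --moves '[0,0,0.02,0,0,0,1,0,0,0.04,0,0,0,1,0,0,0.05,0,0,0,1,0,0,0.058,0,0,0,1,0,0,0.062,0,0,0,1,0,0,0.064,0,0,0,1,0,0,0.066,0,0,0,1,0,0,0.066,0,0,0,1]'

```text
time: 3.65
tool_pos: [452.8, 327.3, 20.5]
tcp_rot: [-3.141, -0.0, -2.935]
contact_force: [0.1, 0.5, -0.4]
grip_width: 91.9
```

```bash

python3 -c "
from h import *
plan([452.7,327.1,19.5],Rtable(11.8))
look('scene',280,80,90,80,8,'pics/a7.png')
look('top',70,190,90,80,8,'pics/a8.png')"
```

```text
t 3.65 pos [452.8 327.3  20.5] F [ 0.1  0.5 -0.4] w 91.9 | shift [ 0.0004 -0.0005  0.0025] turn [-0.001 -0.001  0.001]
```

View pics/a7.png

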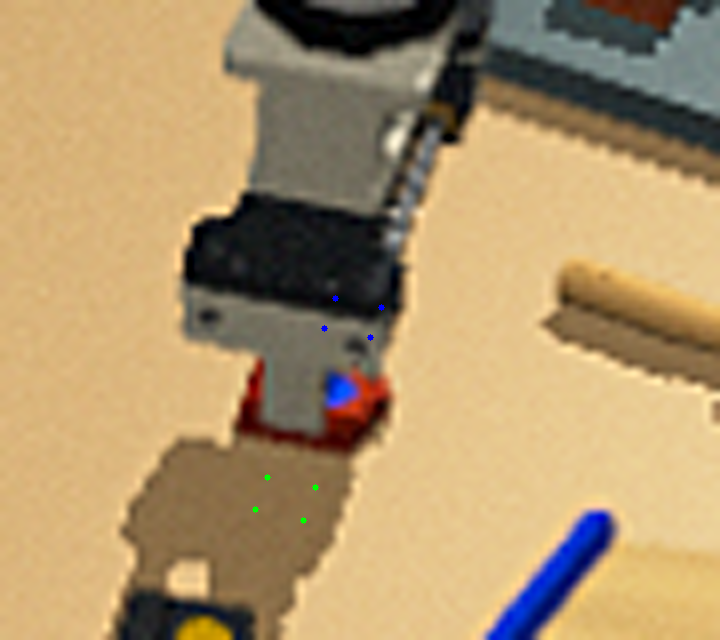

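View pics/a8.png

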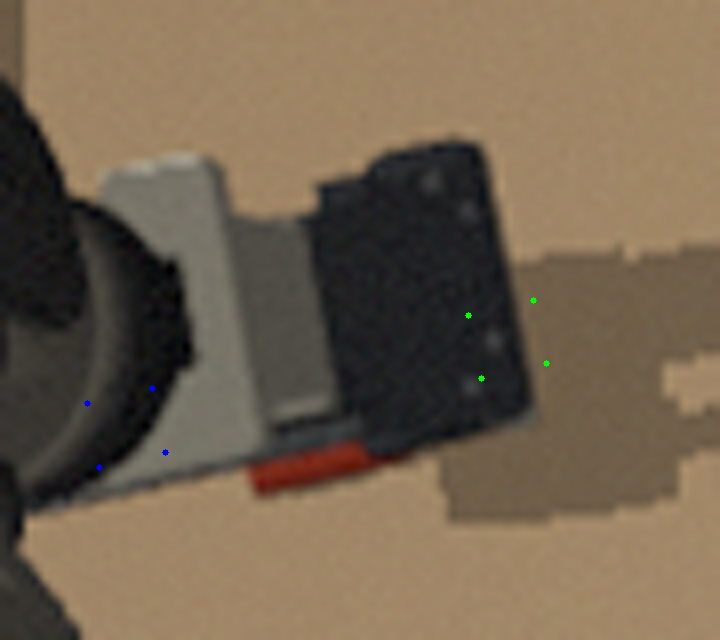

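carry_out --moves '[0,0,0.002,0,0,0,0.7,0,0,0.002,0,0,0,0.5,0,0,0.002,0,0,0,0.35,0,0,0.002,0,0,0,0.35,0,0,0.002,0,0,0,0.35,0,0,0.002,0,0,0,0.35,0,0,0.002,0,0,0,0.35,0,0,0.002,0,0,0,0.35]'

```text
time: 4.55
tool_pos: [452.8, 327.4, 19.8]
tcp_rot: [-3.141, -0.0, -2.935]
contact_force: [-0.4, 0.9, 0.3]
grip_width: 34.0
```

```bash

python3 -c "
from h import *
plan([452.7,327.1,19.5],Rtable(11.8))
look('scene',280,80,90,80,8,'pics/a9.png')"
```

```text
t 4.55 pos [452.8 327.4  19.8] F [-0.4  0.9  0.3] w 34.0 | shift [ 0.0005 -0.0006  0.0007] turn [-0.001 -0.001  0.001]
```

View pics/a9.png

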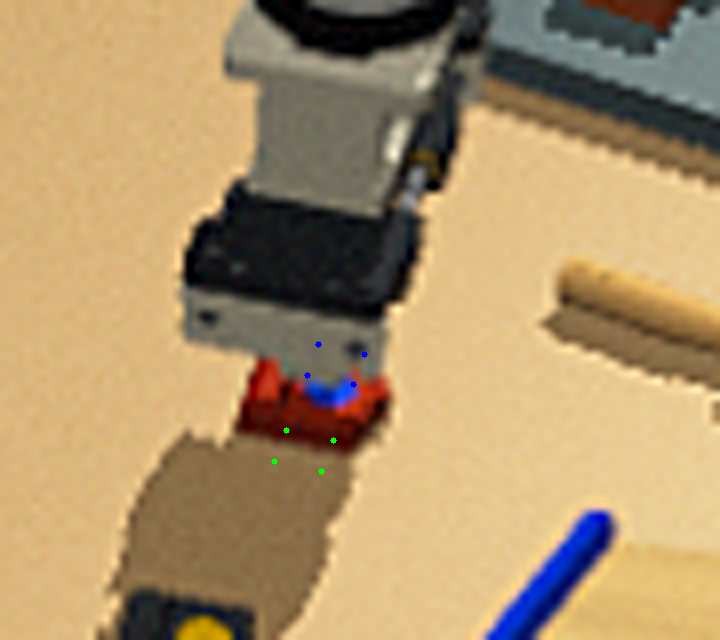

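The fingers closed to 34 mm without meeting the sherd, and in the picture the tips stand about 25 mm above where the stated tool frame puts them. I take the picture as right, so I'll reopen and go down in steps, watching the force.

carry_out --moves '[0,0,0,0,0,0,0.7,0,0,0,0,0,0,0.7,0,0,0,0,0,0,0.7,0,0,0,0,0,0,0.7,0,0,0.01,0,0,0,0.7,0,0,0.02,0,0,0,0.7,0,0,0.03,0,0,0,0.7,0,0,0.03,0,0,0,0.7]'

```text
time: 5.4
tool_pos: [452.4, 327.1, 6.9]
tcp_rot: [-3.141, -0.002, -2.935]
contact_force: [-0.1, 0.6, -0.1]
grip_width: 64.1
```

```bash

python3 -c "
from h import *
plan([452.7,327.1,0],Rtable(11.8))
look('scene',280,80,90,80,8,'pics/a10.png')"
```

```text
t 5.4 pos [452.4 327.1   6.9] F [-0.1  0.6 -0.1] w 64.1 | shift [-0.0008 -0.0001  0.0173] turn [-0.001 -0.003  0.001]
```

View pics/a10.png

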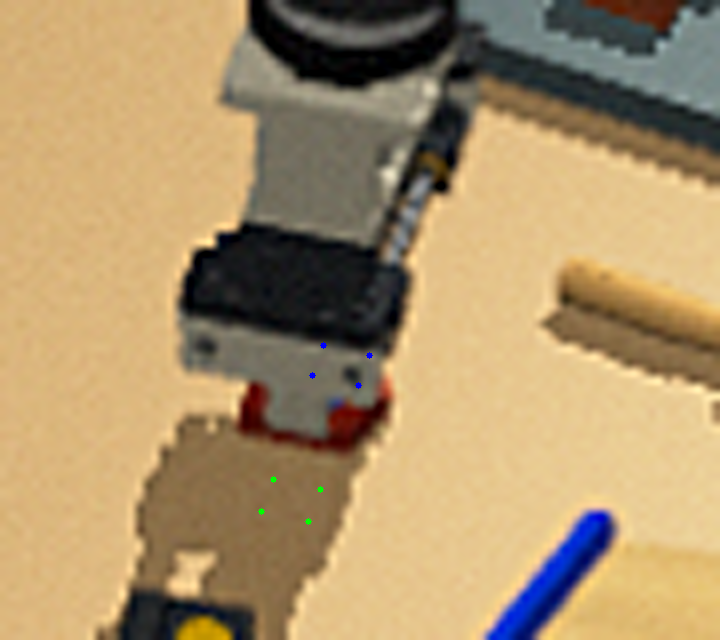

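carry_out --moves '[0,0,0.008,0,0,0,0.7,0,0,0.016,0,0,0,0.7,0,0,0.024,0,0,0,0.7,0,0,0.028,0,0,0,0.7,0,0,0.032,0,0,0,0.7,0,0,0.032,0,0,0,0.7,0,0,0.032,0,0,0,0.7,0,0,0.032,0,0,0,0.7]'

```text
time: 6.25
tool_pos: [452.6, 327.2, -5.4]
tcp_rot: [-3.141, -0.001, -2.935]
contact_force: [0.0, 0.1, 0.0]
grip_width: 64.3
```

```bash

python3 -c "
from h import *
plan([452.7,327.1,-6],Rtable(11.8))
look('scene',280,80,90,80,8,'pics/a11.png')"
```

```text
t 6.25 pos [452.6 327.2  -5.4] F [0.  0.1 0. ] w 64.3 | shift [-0.0001 -0.0003  0.0015] turn [-0.001 -0.002  0.001]
```

View pics/a11.png

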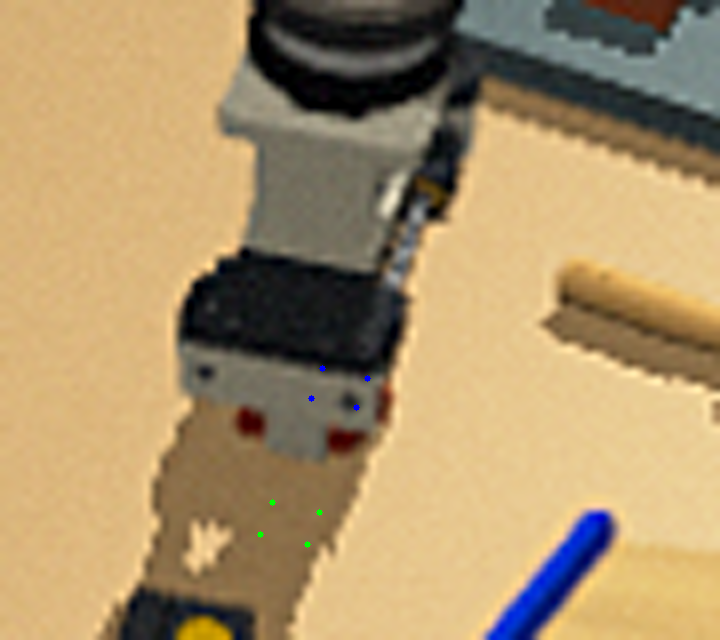

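carry_out --moves '[0,0,0.003,0,0,0,0.7,0,0,0.005,0,0,0,0.7,0,0,0.0075,0,0,0,0.7,0,0,0.01,0,0,0,0.7,0,0,0.01,0,0,0,0.7,0,0,0.01,0,0,0,0.7,0,0,0.01,0,0,0,0.7,0,0,0.01,0,0,0,0.7]'

```text
time: 7.1
tool_pos: [452.7, 327.2, -9.4]
tcp_rot: [-3.141, -0.001, -2.935]
contact_force: [-0.2, 0.6, 0.4]
grip_width: 64.3
```

carry_out --moves '[0,0,0.002,0,0,0,0.7,0,0,0.004,0,0,0,0.7,0,0,0.006,0,0,0,0.7,0,0,0.0075,0,0,0,0.7,0,0,0.0075,0,0,0,0.7,0,0,0.0075,0,0,0,0.7,0,0,0.0075,0,0,0,0.7,0,0,0.0075,0,0,0,0.7]'

```text
time: 7.9
tool_pos: [452.7, 327.2, -12.3]
tcp_rot: [-3.141, -0.001, -2.935]
contact_force: [-0.1, 0.2, -0.1]
grip_width: 64.5
```

```bash

python3 -c "
from h import *
plan([452.7,327.1,-16],Rtable(11.8))
look('scene',280,80,90,80,8,'pics/a12.png')"
```

```text
t 7.9 pos [452.7 327.2 -12.3] F [-0.1  0.2 -0.1] w 64.5 | shift [ 0.     -0.0003  0.0091] turn [-0.001 -0.002  0.001]
```

View pics/a12.png

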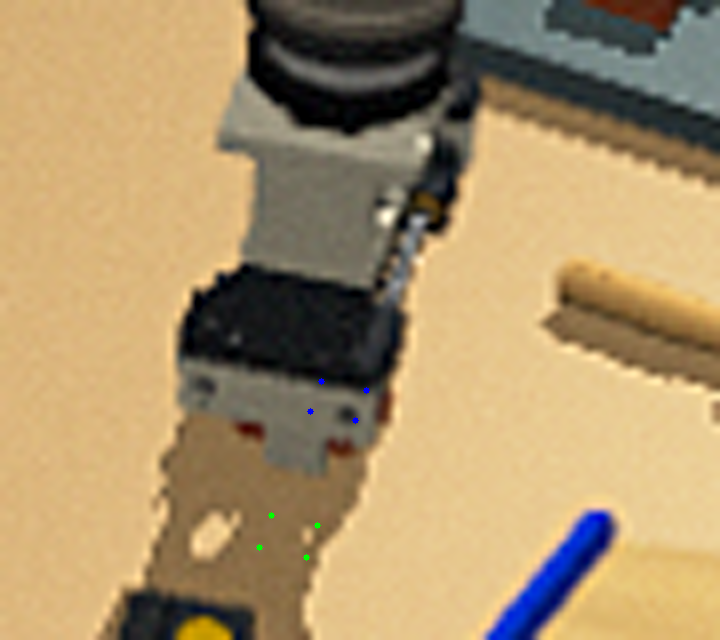

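carry_out --moves '[0,0,0.002,0,0,0,0.7,0,0,0.003,0,0,0,0.7,0,0,0.004,0,0,0,0.7,0,0,0.005,0,0,0,0.7,0,0,0.006,0,0,0,0.7,0,0,0.007,0,0,0,0.7,0,0,0.0075,0,0,0,0.7,0,0,0.0075,0,0,0,0.7]'

```text
time: 8.75
tool_pos: [452.7, 327.2, -14.1]
tcp_rot: [-3.141, -0.0, -2.935]
contact_force: [-3.0, -2.7, 12.0]
grip_width: 63.9
```

Contact of 12 N at a reported z of -14 mm, so the true tips sit about 31 mm short of the stated pose. I'll back off 3 mm and grip.

carry_out --moves '[0,0,-0.008,0,0,0,0.7,0,0,-0.008,0,0,0,0.6,0,0,-0.008,0,0,0,0.4,0,0,-0.008,0,0,0,0.3,0,0,-0.008,0,0,0,0.3,0,0,-0.008,0,0,0,0.3,0,0,-0.008,0,0,0,0.3,0,0,-0.008,0,0,0,0.3]'

```text
time: 9.55
tool_pos: [452.7, 327.2, -11.0]
tcp_rot: [-3.141, -0.001, -2.935]
contact_force: [0.1, -0.2, -1.3]
grip_width: 41.4
```

```bash

python3 -c "
from h import *
plan(rest_pt('blue',40,0,52),Rtool('blue'))"
```

```text
t 9.55 pos [452.7 327.2 -11. ] F [ 0.1 -0.2 -1.3] w 41.4 | shift [-0.3326 -0.2634 -0.2189] turn [ 0.094 -0.663  0.537]
```

carry_out --moves '[0,0,-0.08,0,0,0,0.3,0,0,-0.18,0,0,0,0.3,-0.06,-0.05,-0.25,0.02,-0.12,0.1,0.3,-0.15,-0.12,-0.27,0.04,-0.3,0.25,0.3,-0.24,-0.19,-0.25,0.07,-0.45,0.4,0.3,-0.31,-0.24,-0.23,0.09,-0.6,0.5,0.3,-0.333,-0.263,-0.219,0.094,-0.663,0.537,0.3,-0.333,-0.263,-0.219,0.094,-0.663,0.537,0.3]'

```text
time: 10.35
tool_pos: [604.2, 250.3, 75.2]
tcp_rot: [-3.14, 0.347, 3.063]
contact_force: [-0.2, 0.1, -1.1]
grip_width: 41.9
```

```bash

cat >> h.py <<'E'
def look2(pts,n,U,V,w,h,k,out):
    """pts: list of (world pts, colour)"""
    S=capture(n)[:,:,::-1]
    im=cv2.resize(S[V:V+h,U:U+w],None,fx=k,fy=k,interpolation=cv2.INTER_CUBIC).copy()
    for p,c in pts:
        u=(proj(n,p)-[U,V]+.5)*k-.5
        for a in u: cv2.circle(im,tuple(int(b) for b in a),2,c,-1)
    cv2.imwrite(out,im)
SH=np.array([[x,y,z] for x,y in((-30,-21),(-30,21),(16,21),(16,-21)) for z in(-7,7)],float) # sherd frame
def held(xs,mode):
    o,P,C=cur(); L=SH*[-1,1,-1]   # tool frame orientation
    L=L+[xs,0,-18 if mode=='tool' else 13]
    return C.apply(L)+P+([0,0,31] if mode=='world' else 0)
E
python3 -c "
from h import *
plan(rest_pt('blue',40,0,52),Rtool('blue'));print(get_obs()['joint_positions'].round(3))
pts=[(held(0,'tool'),(0,255,0)),(held(0,'world'),(255,0,0))]
look2(pts,'scene',310,80,90,80,8,'pics/b1.png')
look2(pts,'top',70,110,110,100,7,'pics/b2.png')"
```

```text
t 10.35 pos [604.2 250.3  75.2] F [-0.2  0.1 -1.1] w 41.9 | shift [-0.0017  0.003  -0.003 ] turn [-0.003 -0.004 -0.001]
[ 0.348  0.567  1.636 -0.242  0.635 -0.971]
```

View pics/b1.png

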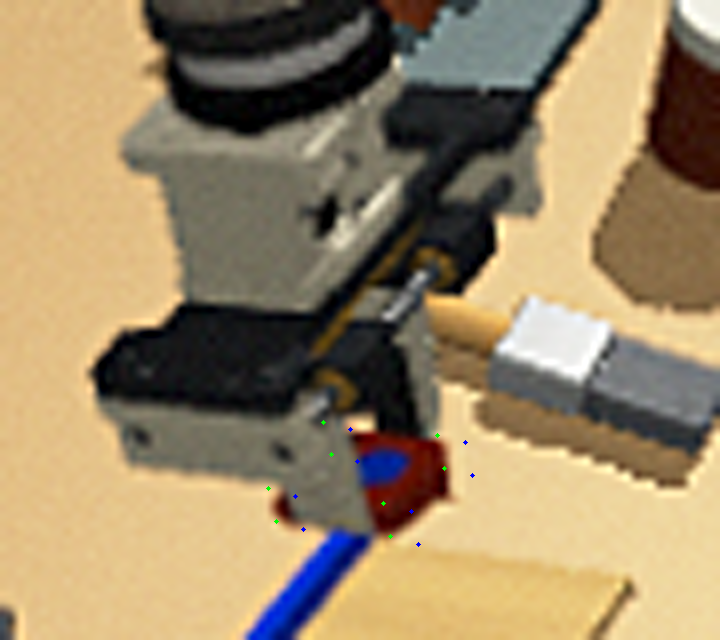

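View pics/b2.png

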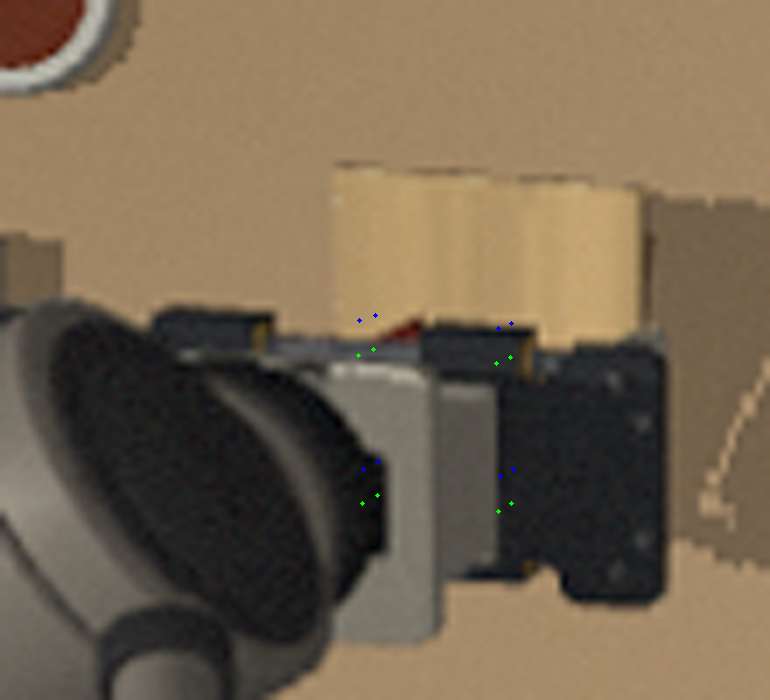

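```bash

cat >> h.py <<'E'
a=np.linspace(0,2*np.pi,24)
def dot(xs,xd=0):
    o,P,C=cur(); L=np.c_[xs-xd+10*np.cos(a),10*np.sin(a),np.full(24,-25.)]
    return C.apply(L)+P
def restlines(x,y,yaw):
    R=Ro.from_euler('z',yaw,degrees=True)*Ro.from_euler('y',-20,degrees=True)
    L=[[106,t,0] for t in np.linspace(-50,50,21)]+[[t,-50,0] for t in np.linspace(0,106,21)]+[[0,t,12] for t in np.linspace(-50,50,21)]+[[t,50,0] for t in np.linspace(0,106,21)]
    return R.apply(L)+[x,y,14]
E
python3 -c "
from h import *
pts=[(dot(0),(255,255,0)),(restlines(586.3,250.6,-4.3),(0,0,255)),(restlines(584.1,254.8,-4.56),(0,255,0))]
look2(pts,'scene',325,110,75,75,10,'pics/b3.png')
look2(pts[1:],'top',70,110,110,100,7,'pics/b4.png')"
```

```text
(no output)
```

View pics/b3.png

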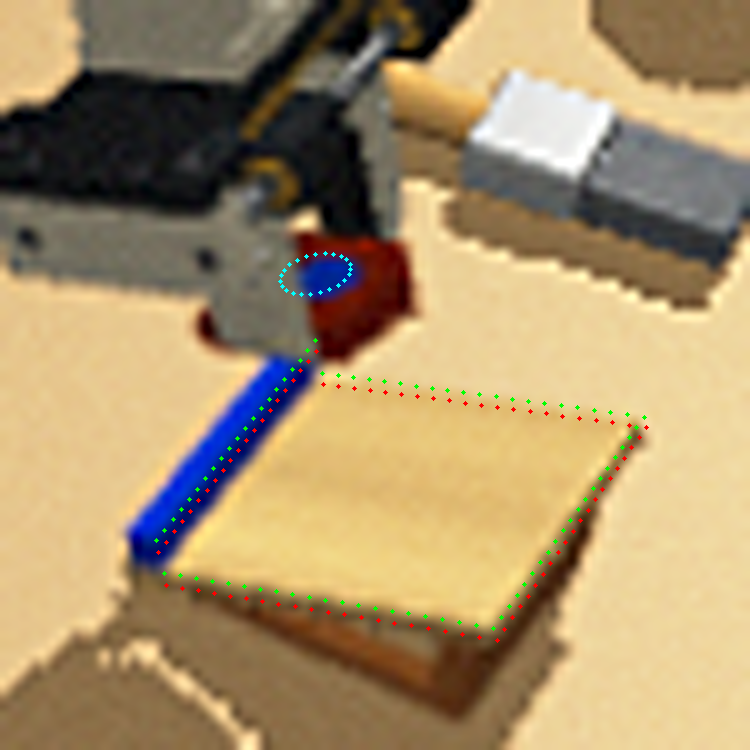

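View pics/b4.png

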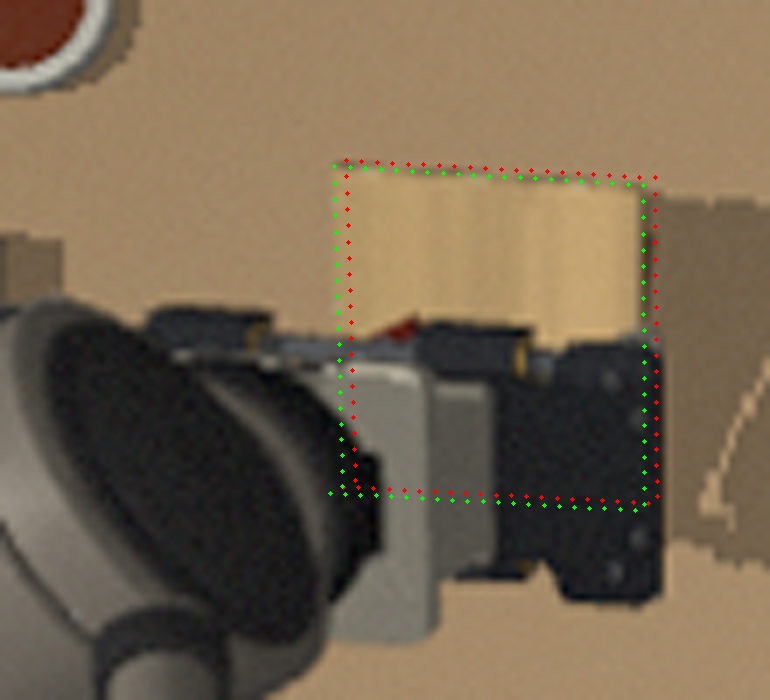

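```bash

sed -i "s/^REST=.*/REST={'blue':(584.3,254.5,-4.5),'white':(583.6,-17.8,-2.25),'yellow':(590.0,-235.6,1.65)}/" h.py
python3 -c "
from h import *
plan(rest_pt('blue',34,0,-3),Rtool('blue'))"
```

```text
t 10.55 pos [604.4 252.3  77. ] F [-0.1 -0.5 -2.2] w 42.3 | shift [0.0163 0.0015 0.1383] turn [ 0.001 -0.001  0.004]
```

carry_out --moves '[0.006,0.001,0.03,0,0,0,0.3,0.012,0.001,0.06,0,0,0,0.3,0.016,0.001,0.09,0,0,0,0.3,0.016,0.001,0.115,0,0,0,0.3,0.016,0.001,0.13,0,0,0,0.3,0.016,0.001,0.138,0,0,0,0.3,0.016,0.001,0.138,0,0,0,0.3,0.016,0.001,0.138,0,0,0,0.3]'

```text
time: 11.35
tool_pos: [617.5, 251.7, 23.3]
tcp_rot: [3.141, 0.349, 3.065]
contact_force: [-0.4, 0.3, -1.2]
grip_width: 41.4
```

```bash

python3 -c "
from h import *
plan(rest_pt('blue',34,0,-11),Rtool('blue'))
pts=[(dot(-3.5),(255,255,0)),(restlines(*REST['blue']),(0,255,0))]
look2(pts,'scene',325,110,75,75,10,'pics/b5.png')"
```

```text
t 11.35 pos [617.5 251.7  23.3] F [-0.4  0.3 -1.2] w 41.4 | shift [0.0012 0.0004 0.0209] turn [0.002 0.    0.004]
```

View pics/b5.png

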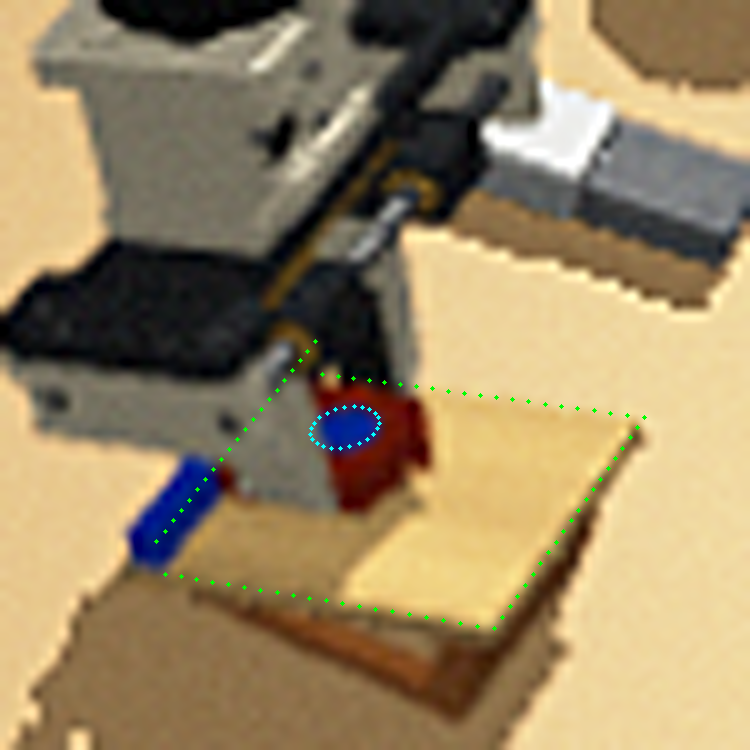

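carry_out --moves '[0.001,0,0.006,0,0,0,0.3,0.001,0,0.01,0,0,0,0.3,0.001,0,0.013,0,0,0,0.3,0.001,0,0.016,0,0,0,0.3,0.001,0,0.018,0,0,0,0.3,0.001,0,0.019,0,0,0,0.3,0.001,0,0.02,0,0,0,0.3,0.001,0,0.02,0,0,0,0.3]'

```text
time: 12.2
tool_pos: [619.9, 251.6, 15.8]
tcp_rot: [3.141, 0.35, 3.065]
contact_force: [-0.5, 0.3, -0.8]
grip_width: 41.9
```

```bash

python3 -c "
from h import *
plan(rest_pt('blue',34,0,-11),Rtool('blue'))
pts=[(dot(-3.5),(255,255,0))]
look2(pts,'scene',335,125,55,55,13,'pics/b6.png')"
```

```text
t 12.2 pos [619.9 251.6  15.8] F [-0.5  0.3 -0.8] w 41.9 | shift [0.0005 0.0002 0.0013] turn [0.002 0.001 0.004]
```

View pics/b6.png

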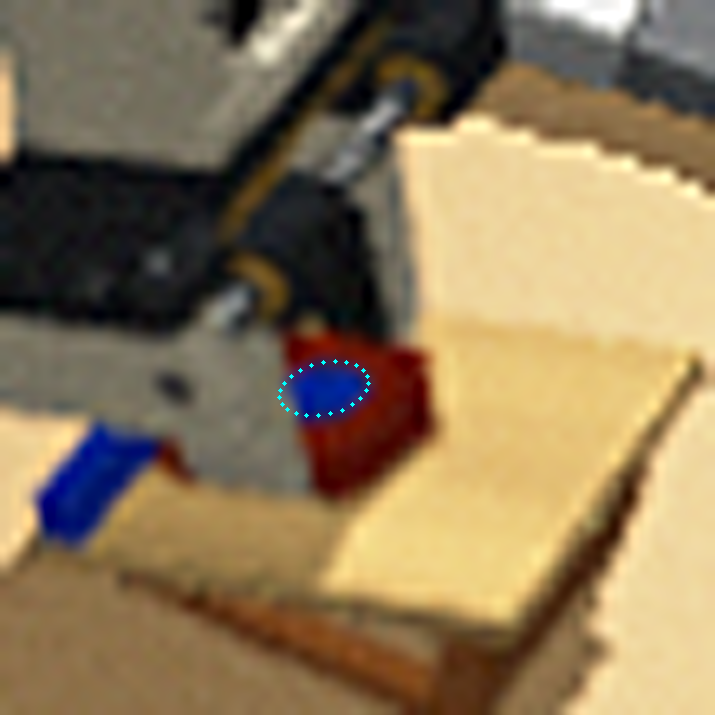

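carry_out --moves '[0,0,0.0015,0,0,0,0.3,0,0,0.0025,0,0,0,0.3,0,0,0.0035,0,0,0,0.3,0,0,0.0045,0,0,0,0.3,0,0,0.005,0,0,0,0.3,0,0,0.005,0,0,0,0.3,0,0,0.005,0,0,0,0.3,0,0,0.005,0,0,0,0.3]'

```text
time: 13.05
tool_pos: [620.0, 251.6, 15.7]
tcp_rot: [3.141, 0.35, 3.065]
contact_force: [-9.9, -0.9, 13.6]
grip_width: 41.7
```

carry_out --moves '[0,0,-0.0005,0,0,0,0.3,0,0,-0.0005,0,0,0,0.3,0.002,0,-0.0005,0,0,0,0.3,0.004,0,-0.0005,0,0,0,0.3,0.006,0,-0.0005,0,0,0,0.3,0.008,0,-0.0005,0,0,0,0.3,0.008,0,-0.0005,0,0,0,0.3,0.008,0,-0.0005,0,0,0,0.3]'

```text
time: 13.85
tool_pos: [616.9, 251.9, 14.7]
tcp_rot: [3.142, 0.35, 3.065]
contact_force: [-0.1, 0.1, 0.1]
grip_width: 41.7
```

```bash

cat >> h.py <<'E'
def st(n):
    o,P,C=cur(); l=Rrest(n).inv().apply(P-[REST[n][0],REST[n][1],14])
    print('t',round(o['time'],2),'local',l.round(1),'Ftool(x,y,z)',C.inv().apply(o['contact_force']).round(1),'w',round(o['grip_width'],1))
E
python3 -c "
from h import *
st('blue')"
```

```text
t 13.85 local [ 30.9  -0.  -10.6] Ftool(x,y,z) [ 0.1  0.1 -0.2] w 41.7
```

carry_out --moves '[0.0015,0,0,0,0,0,0.3,0.003,0,0,0,0,0,0.3,0.0045,0,0,0,0,0,0.3,0.006,0,0,0,0,0,0.3,0.0075,0,0,0,0,0,0.3,0.0085,0,0,0,0,0,0.3,0.0085,0,0,0,0,0,0.3,0.0085,0,0,0,0,0,0.3]'

```text
time: 14.65
tool_pos: [614.2, 252.1, 13.8]
tcp_rot: [3.141, 0.351, 3.065]
contact_force: [3.3, -1.0, 0.8]
grip_width: 41.8
```

```bash

python3 -c "
from h import *
st('blue')"
```

```text
t 14.65 local [ 28.2  -0.  -10.5] Ftool(x,y,z) [-3.4 -0.8  0.4] w 41.8
```

carry_out --moves '[0,0,0.001,0,0,0,0.3,0,0,0.001,0,0,0,0.42,0,0,0.001,0,0,0,0.46,0,0,0.001,0,0,0,0.5,0,0,0.001,0,0,0,0.55,0,0,0,0,0,0,0.58,0,0,-0.01,0,0,0,0.58,0,0,-0.03,0,0,0,0.58]'

```text
time: 15.45
tool_pos: [609.6, 252.2, 24.7]
tcp_rot: [-3.141, 0.349, 3.065]
contact_force: [-0.6, 0.2, 0.8]
grip_width: 53.3
```

```bash

python3 -c "
from h import *
st('blue')"
```

```text
t 15.45 local [27.5 -0.3  1.4] Ftool(x,y,z) [ 0.3  0.1 -1. ] w 53.3
```

carry_out --moves '[0,0,-0.08,0,0,0,0.58,0,0,-0.18,0,0,0,0.6,0,0,-0.28,0,0,0,0.7,0.05,-0.06,-0.33,0,0.2,0,0.7,0.12,-0.16,-0.36,0,0.4,0,0.7,0.18,-0.28,-0.36,0,0.6,0,0.7,0.22,-0.4,-0.36,0,0.66,0,0.7,0.26,-0.5,-0.36,0,0.66,0,0.7]'

```text
time: 16.25
tool_pos: [447.9, 62.4, 125.1]
tcp_rot: [3.141, 0.005, 3.065]
contact_force: [1.1, -0.7, -0.7]
grip_width: 64.6
```

```bash

python3 -c "
from h import *
plan([467.6,-149.1,40],Rtable(30.5))
S=REST['blue']
R=Rrest('blue');sh=R.apply(SH+[30,0,7])+[S[0],S[1],14]; d=R.apply(np.c_[30+2+10*np.cos(a),10*np.sin(a),np.full(24,14)])+[S[0],S[1],14]
pts=[(restlines(*S),(0,255,0)),(d,(255,255,0))]
look2(pts,'scene',325,120,75,70,10,'pics/b7.png')
look2(pts,'top',100,120,80,75,9,'pics/b8.png')"
```

```text
t 16.25 pos [447.9  62.4 125.1] F [ 1.1 -0.7 -0.7] w 64.6 | shift [-0.0883 -0.5235  0.2131] turn [-0.003  0.01  -1.163]
```

View pics/b7.png

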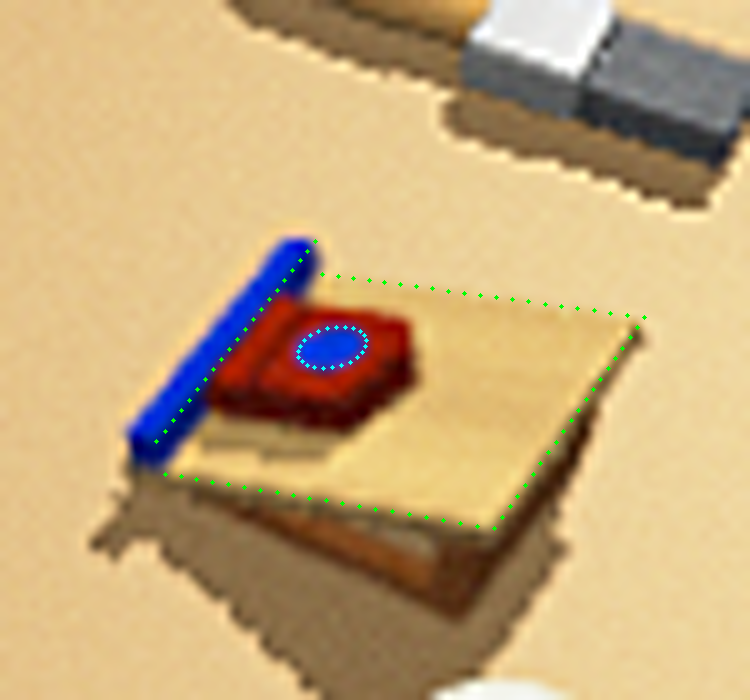

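View pics/b8.png

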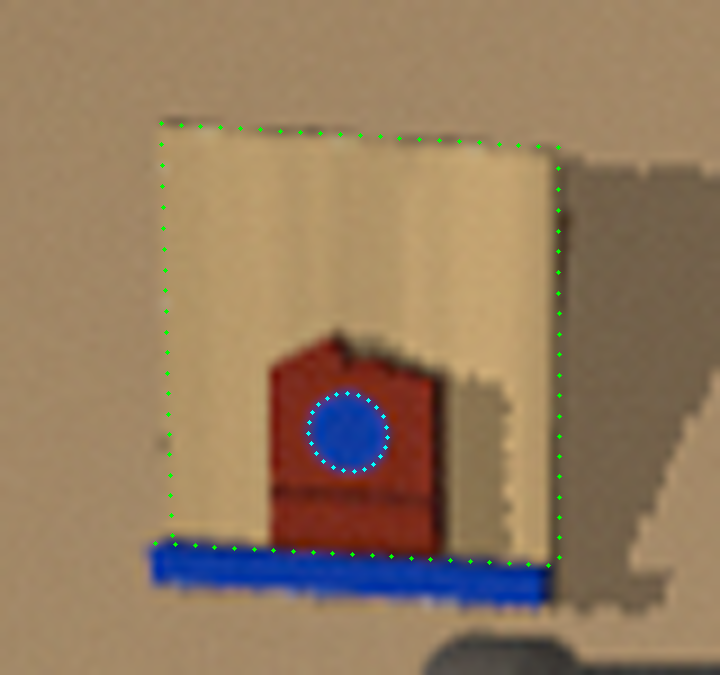

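Blue sherd sits flat against its cleat and in the middle. Top view: sherd columns 272–440, board 168–553. Now the white one.

carry_out --moves '[-0.01,-0.07,0.02,0,0,-0.2,0.7,-0.02,-0.18,0.05,0,0,-0.45,0.7,-0.04,-0.3,0.08,0,0,-0.7,0.7,-0.065,-0.42,0.11,0,0,-0.9,0.7,-0.085,-0.5,0.14,0,0,-1,0.7,-0.088,-0.523,0.17,0,0,-1,0.7,-0.088,-0.523,0.19,0,0,-1,0.7,-0.088,-0.523,0.19,0,0,-1,0.7]'

```text
time: 17.15
tool_pos: [462.2, -149.5, 47.7]
tcp_rot: [3.141, -0.001, -2.699]
contact_force: [-0.3, 0.2, 0.1]
grip_width: 64.2
```

```bash

python3 -c "
from h import *
plan([467.6,-149.1,-11],Rtable(30.5))
look2([],'scene',210,190,80,70,9,'pics/w1.png')"
```

```text
t 17.15 pos [ 462.2 -149.5   47.7] F [-0.3  0.2  0.1] w 64.2 | shift [-0.0127 -0.0051  0.1466] turn [ 0.002 -0.002 -0.172]
```

View pics/w1.png

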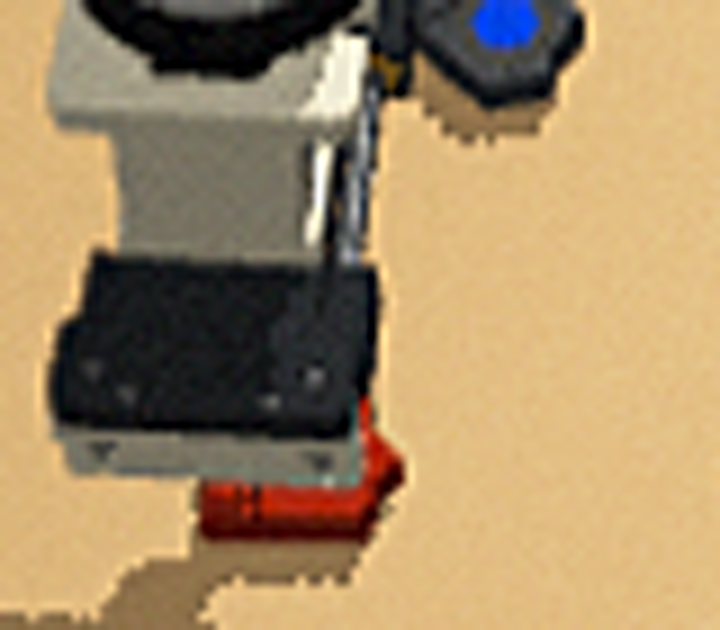

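carry_out --moves '[-0.012,-0.005,0,0,0,-0.17,0.7,-0.013,-0.005,0.01,0,0,-0.17,0.7,-0.013,-0.005,0.04,0,0,-0.17,0.7,-0.013,-0.005,0.08,0,0,-0.17,0.7,-0.013,-0.005,0.11,0,0,-0.17,0.7,-0.013,-0.005,0.13,0,0,-0.17,0.7,-0.013,-0.005,0.143,0,0,-0.17,0.7,-0.013,-0.005,0.146,0,0,-0.17,0.7]'

```text
time: 18.0
tool_pos: [467.9, -148.8, -10.7]
tcp_rot: [3.141, -0.001, -2.61]
contact_force: [-0.5, 0.7, 0.2]
grip_width: 64.2
```

```bash

python3 -c "
from h import *
plan([467.6,-149.1,-11],Rtable(30.5))
look2([],'scene',210,190,80,70,9,'pics/w2.png')"
```

```text
t 18.0 pos [ 467.9 -148.8  -10.7] F [-0.5  0.7  0.2] w 64.2 | shift [ 0.0011 -0.0003  0.0009] turn [ 0.002 -0.002 -0.001]
```

View pics/w2.png

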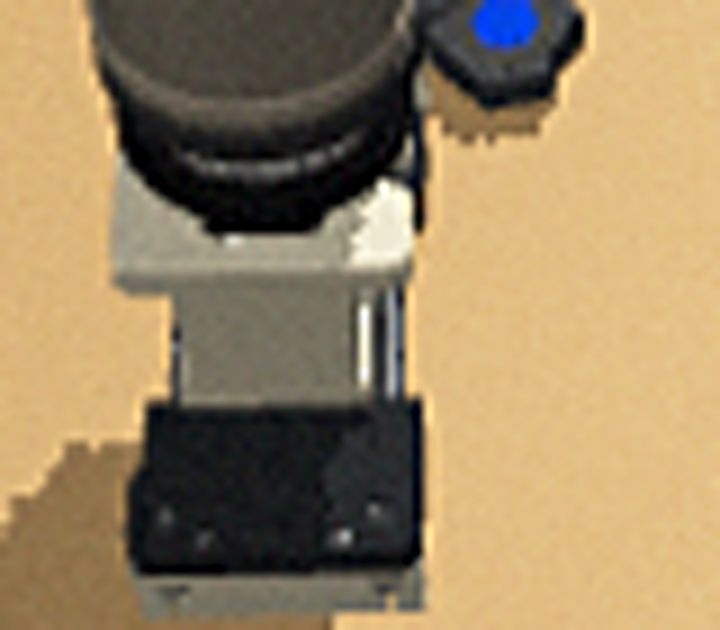

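Fully covered but on target, no contact. Grip, then lift.

carry_out --moves '[0,0,0,0,0,0,0.55,0,0,0,0,0,0,0.4,0,0,0,0,0,0,0.3,0,0,0,0,0,0,0.3,0,0,0,0,0,0,0.3,0,0,-0.03,0,0,0,0.3,0,0,-0.1,0,0,0,0.3,0,0,-0.18,0,0,0,0.3]'

```text
time: 18.85
tool_pos: [467.4, -148.5, 62.3]
tcp_rot: [3.139, -0.002, -2.61]
contact_force: [1.3, 0.2, -0.2]
grip_width: 41.4
```

```bash

python3 -c "
from h import *
plan(rest_pt('white',36,0,52),Rtool('white'))"
```

```text
t 18.85 pos [ 467.4 -148.5   62.3] F [ 1.3  0.2 -0.2] w 41.4 | shift [-0.4498  0.1128 -0.0328] turn [ 0.194 -0.653  1.079]
```

carry_out --moves '[-0.07,0.02,-0.03,0.03,-0.1,0.16,0.3,-0.17,0.05,-0.05,0.07,-0.24,0.4,0.3,-0.28,0.08,-0.06,0.12,-0.38,0.65,0.3,-0.38,0.1,-0.05,0.15,-0.5,0.85,0.3,-0.44,0.112,-0.04,0.18,-0.6,1,0.3,-0.45,0.113,-0.033,0.18,-0.6,1,0.3,-0.45,0.113,-0.033,0.18,-0.6,1,0.3,-0.45,0.113,-0.033,0.18,-0.6,1,0.3]'

```text
time: 19.65
tool_pos: [599.4, -19.0, 75.6]
tcp_rot: [-3.133, 0.32, -3.136]
contact_force: [1.0, -0.4, -0.9]
grip_width: 41.9
```

```bash

python3 -c "
from h import *
plan(rest_pt('white',34,0,-3),Rtool('white'));plan(rest_pt('white',36,0,40),Rtool('white'))
pts=[(dot(-3.5),(255,255,0)),(restlines(*REST['white']),(0,255,0))]
look2(pts,'scene',275,170,85,80,9,'pics/w3.png')"
```

```text
t 19.65 pos [599.4 -19.   75.6] F [ 1.  -0.4 -0.9] w 41.9 | shift [0.0009 0.0008 0.1387] turn [ 0.012 -0.054  0.082]
t 19.65 pos [599.4 -19.   75.6] F [ 1.  -0.4 -0.9] w 41.9 | shift [-0.001   0.0013  0.0311] turn [ 0.012 -0.054  0.082]
```

View pics/w3.png

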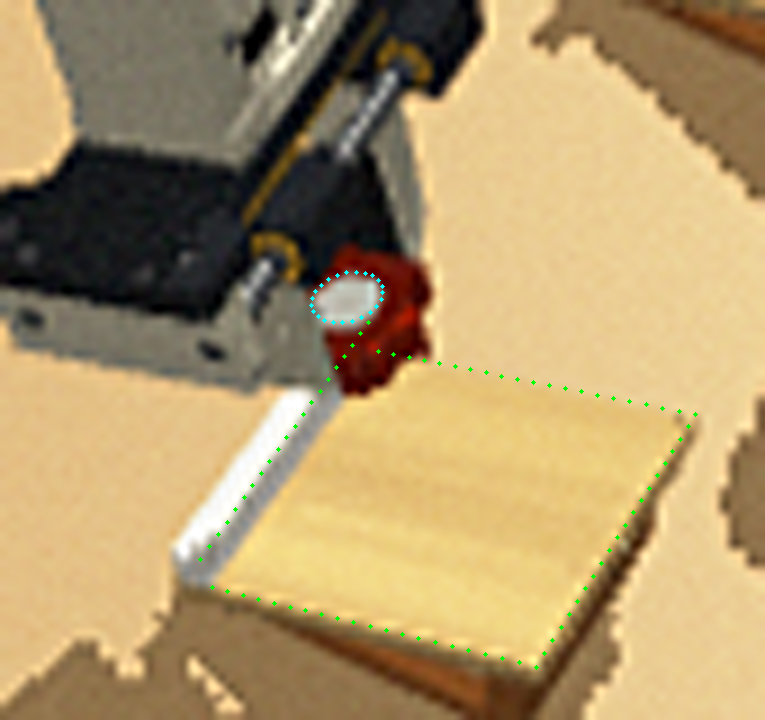

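carry_out --moves '[0,0,0,0.012,-0.054,0.08,0.3,0,0,0.03,0.012,-0.054,0.08,0.3,0.001,0.001,0.07,0.012,-0.054,0.08,0.3,0.001,0.001,0.1,0.012,-0.054,0.08,0.3,0.001,0.001,0.12,0.012,-0.054,0.08,0.3,0.001,0.001,0.133,0.012,-0.054,0.08,0.3,0.001,0.001,0.139,0.012,-0.054,0.08,0.3,0.001,0.001,0.139,0.012,-0.054,0.08,0.3]'

```text
time: 20.5
tool_pos: [616.7, -19.3, 22.6]
tcp_rot: [-3.141, 0.349, 3.103]
contact_force: [-0.8, 0.6, 0.2]
grip_width: 41.8
```

```bash

python3 -c "
from h import *
st('white');plan(rest_pt('white',34,0,-9),Rtool('white'))"
```

```text
t 20.5 local [34.  -0.2 -3.3] Ftool(x,y,z) [ 0.7  0.6 -0.5] w 41.8
t 20.5 pos [616.7 -19.3  22.6] F [-0.8  0.6  0.2] w 41.8 | shift [0.0001 0.0005 0.0143] turn [-0. -0.  0.]
```

Lower slowly to a local z of about -11.

carry_out --moves '[0,0.0005,0.006,0,0,0,0.3,0,0.0005,0.011,0,0,0,0.3,0,0.0005,0.014,0,0,0,0.3,0,0.0005,0.016,0,0,0,0.3,0,0.0005,0.0175,0,0,0,0.3,0,0.0005,0.0185,0,0,0,0.3,0,0.0005,0.0195,0,0,0,0.3,0,0.0005,0.0195,0,0,0,0.3]'

```text
time: 21.3
tool_pos: [619.0, -19.2, 16.3]
tcp_rot: [-3.141, 0.349, 3.103]
contact_force: [-7.4, -0.7, 11.2]
grip_width: 41.7
```

```bash

python3 -c "
from h import *
st('white')"
```

```text
t 21.3 local [34.1  0.  -9.9] Ftool(x,y,z) [  3.1  -1.  -13.1] w 41.7
```

carry_out --moves '[0,0,0,0,0,0,0.3,0.003,0,0,0,0,0,0.3,0.006,0,0,0,0,0,0.3,0.009,0,0,0,0,0,0.3,0.0115,0,0,0,0,0,0.3,0.0135,0,0,0,0,0,0.3,0.015,0,0,0,0,0,0.3,0.015,0,0,0,0,0,0.3]'

```text
time: 22.1
tool_pos: [614.5, -19.1, 14.8]
tcp_rot: [-3.141, 0.352, 3.103]
contact_force: [4.5, 1.1, 0.8]
grip_width: 41.7
```

```bash

python3 -c "
from h import *
st('white')"
```

```text
t 22.1 local [29.3 -0.  -9.8] Ftool(x,y,z) [-4.4  1.3  0.8] w 41.7
```

carry_out --moves '[0,0,0.0015,0,0,0,0.3,0,0,0.0015,0,0,0,0.42,0,0,0.0015,0,0,0,0.46,0,0,0.0015,0,0,0,0.5,0,0,0.001,0,0,0,0.55,0,0,0,0,0,0,0.58,0,0,-0.01,0,0,0,0.58,0,0,-0.03,0,0,0,0.58]'

```text
time: 22.9
tool_pos: [609.7, -18.8, 25.7]
tcp_rot: [-3.141, 0.35, 3.103]
contact_force: [-0.1, -0.2, -0.3]
grip_width: 53.2
```

carry_out --moves '[0,0,-0.08,0,0,0,0.58,0,0,-0.18,0,0,0,0.6,0,0,-0.28,0,0,0,0.7,0.05,-0.06,-0.33,0,0.2,0,0.7,0.12,-0.16,-0.36,0,0.4,0,0.7,0.18,-0.28,-0.36,0,0.6,0,0.7,0.22,-0.4,-0.36,0,0.66,0,0.7,0.26,-0.5,-0.36,0,0.66,0,0.7]'

```text
time: 23.7
tool_pos: [454.9, -214.9, 126.1]
tcp_rot: [-3.14, 0.005, 3.103]
contact_force: [-0.1, -0.3, -0.3]
grip_width: 64.3
```

```bash

python3 -c "
from h import *
plan([451.8,-302.5,40],Rtable(31.5))
n='white';S=REST[n]
R=Rrest(n);d=R.apply(np.c_[30+2+10*np.cos(a),10*np.sin(a),np.full(24,14)])+[S[0],S[1],14]
pts=[(restlines(*S),(0,255,0)),(d,(255,255,0))]
look2(pts,'scene',280,195,80,75,9,'pics/w7.png')
look2(pts,'top',220,120,80,75,9,'pics/w8.png')"
```

```text
t 23.7 pos [ 454.9 -214.9  126.1] F [-0.1 -0.3 -0.3] w 64.3 | shift [ 0.0005 -0.2188  0.2155] turn [-0.006  0.009 -1.123]
```

View pics/w7.png

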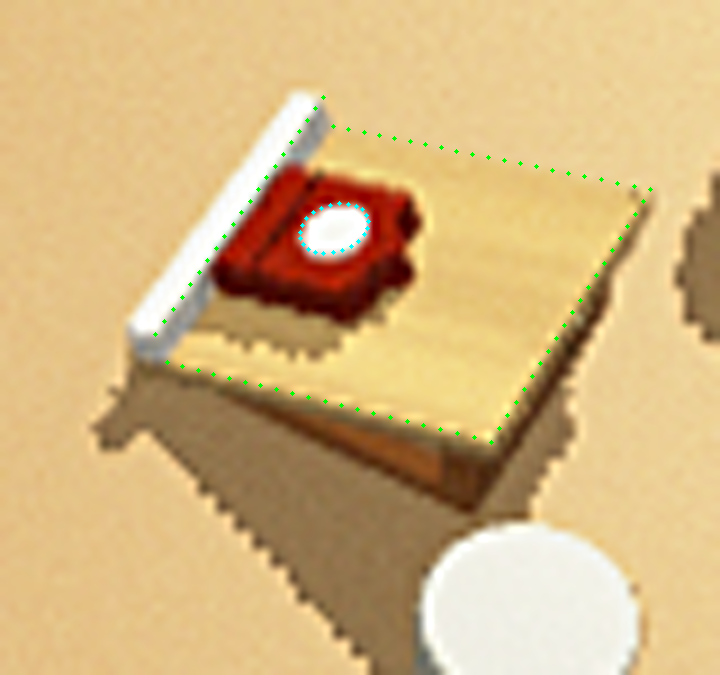

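View pics/w8.png

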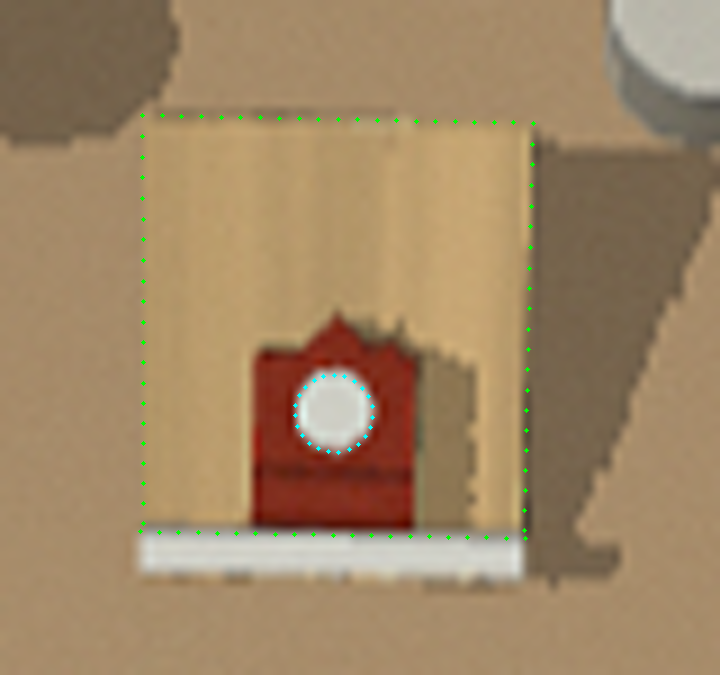

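White is set correctly: top view sherd columns 252–414, board 142–527. Now yellow, the red one at (379,232), not the purple.

carry_out --moves '[0,-0.03,0.02,0,0,-0.2,0.7,0,-0.08,0.05,0,0,-0.45,0.7,0,-0.14,0.08,0,0,-0.7,0.7,0,-0.19,0.11,0,0,-0.9,0.7,0,-0.219,0.14,0,0,-1,0.7,0,-0.219,0.17,0,0,-1,0.7,0,-0.219,0.19,0,0,-1,0.7,0,-0.219,0.19,0,0,-1,0.7]'

```text
time: 24.6
tool_pos: [448.6, -303.3, 48.4]
tcp_rot: [-3.141, 0.001, -2.663]
contact_force: [-0.7, 0.6, -0.2]
grip_width: 64.4
```

```bash

python3 -c "
from h import *
plan([451.7,-302.7,-11],Rtable(31.5))"
```

```text
t 24.6 pos [ 448.6 -303.3   48.4] F [-0.7  0.6 -0.2] w 64.4 | shift [-0.0074 -0.0021  0.1485] turn [-0.001  0.002 -0.136]
```

carry_out --moves '[-0.007,-0.002,0,0,0,-0.136,0.7,-0.007,-0.002,0.01,0,0,-0.136,0.7,-0.007,-0.002,0.04,0,0,-0.136,0.7,-0.007,-0.002,0.08,0,0,-0.136,0.7,-0.007,-0.002,0.11,0,0,-0.136,0.7,-0.007,-0.002,0.13,0,0,-0.136,0.7,-0.007,-0.002,0.145,0,0,-0.136,0.7,-0.007,-0.002,0.148,0,0,-0.136,0.7]'

```text
time: 25.4
tool_pos: [451.3, -302.5, -11.5]
tcp_rot: [3.141, 0.001, -2.592]
contact_force: [-0.3, 0.5, -0.6]
grip_width: 63.8
```

carry_out --moves '[0,0,0,0,0,0,0.55,0,0,0,0,0,0,0.4,0,0,0,0,0,0,0.3,0,0,0,0,0,0,0.3,0,0,0,0,0,0,0.3,0,0,-0.03,0,0,0,0.3,0,0,-0.1,0,0,0,0.3,0,0,-0.18,0,0,0,0.3]'

```text
time: 26.2
tool_pos: [450.6, -302.0, 61.1]
tcp_rot: [3.139, 0.0, -2.592]
contact_force: [0.9, 0.0, -0.9]
grip_width: 41.6
```

```bash

python3 -c "
from h import *
plan(rest_pt('yellow',36,0,52),Rtool('yellow'))"
```

```text
t 26.2 pos [ 450.6 -302.    61.1] F [ 0.9  0.  -0.9] w 41.6 | shift [-0.4189 -0.0601 -0.0353] turn [ 0.179 -0.652  0.983]
```

carry_out --moves '[-0.07,-0.01,-0.03,0.03,-0.1,0.16,0.3,-0.17,-0.02,-0.05,0.07,-0.24,0.4,0.3,-0.28,-0.04,-0.06,0.11,-0.4,0.65,0.3,-0.38,-0.055,-0.05,0.15,-0.55,0.85,0.3,-0.419,-0.06,-0.04,0.179,-0.652,0.98,0.3,-0.419,-0.06,-0.035,0.179,-0.652,0.983,0.3,-0.419,-0.06,-0.035,0.179,-0.652,0.983,0.3,-0.419,-0.06,-0.035,0.179,-0.652,0.983,0.3]'

```text
time: 27.0
tool_pos: [605.8, -235.7, 75.6]
tcp_rot: [-3.141, 0.348, -3.112]
contact_force: [0.1, 0.4, -0.6]
grip_width: 41.4
```

```bash

python3 -c "
from h import *
plan(rest_pt('yellow',34,0,-3),Rtool('yellow'))
pts=[(dot(-3.5),(255,255,0)),(restlines(*REST['yellow']),(0,255,0))]
look2(pts,'scene',235,235,90,85,9,'pics/y3.png')"
```

```text
t 27.0 pos [ 605.8 -235.7   75.6] F [ 0.1  0.4 -0.6] w 41.4 | shift [0.0046 0.0016 0.1387] turn [-0.001 -0.001  0.002]
```

View pics/y3.png

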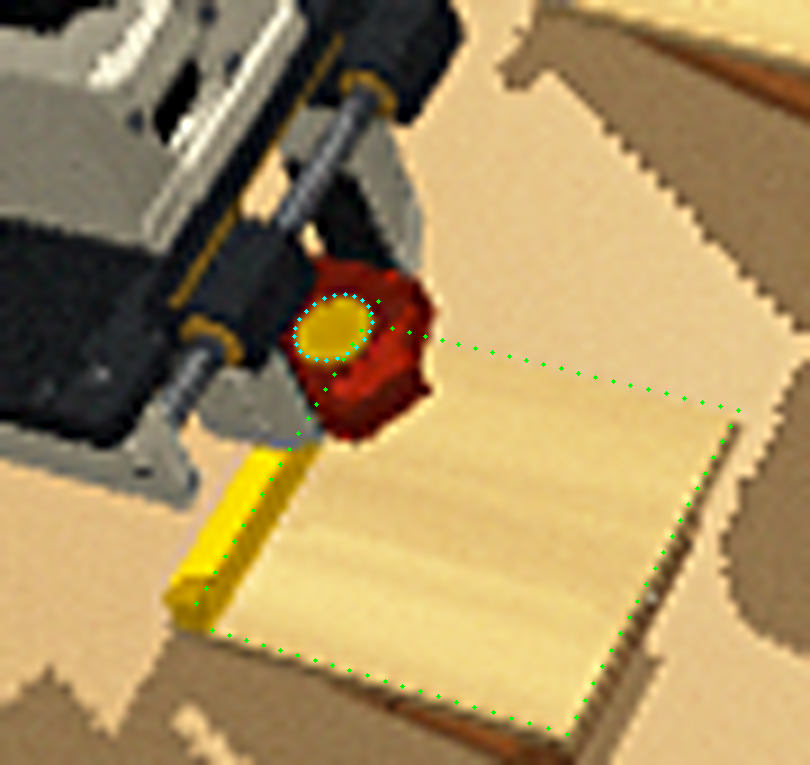

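carry_out --moves '[0.004,0.0015,0.01,0,0,0,0.3,0.004,0.0015,0.04,0,0,0,0.3,0.004,0.0015,0.07,0,0,0,0.3,0.004,0.0015,0.1,0,0,0,0.3,0.004,0.0015,0.12,0,0,0,0.3,0.004,0.0015,0.133,0,0,0,0.3,0.004,0.0015,0.139,0,0,0,0.3,0.004,0.0015,0.139,0,0,0,0.3]'

```text
time: 27.85
tool_pos: [623.4, -234.7, 22.6]
tcp_rot: [-3.141, 0.348, -3.112]
contact_force: [0.4, -0.3, 0.0]
grip_width: 41.3
```

```bash

python3 -c "
from h import *
st('yellow');plan(rest_pt('yellow',34,0,-9),Rtool('yellow'))"
```

```text
t 27.85 local [34.3 -0.1 -3.4] Ftool(x,y,z) [-0.4 -0.3  0.1] w 41.3
t 27.85 pos [ 623.4 -234.7   22.6] F [ 0.4 -0.3  0. ] w 41.3 | shift [0.0008 0.0003 0.014 ] turn [-0.001 -0.001  0.001]
```

carry_out --moves '[0,0,0.006,0,0,0,0.3,0,0,0.01,0,0,0,0.3,0,0,0.013,0,0,0,0.3,0,0,0.015,0,0,0,0.3,0,0,0.0165,0,0,0,0.3,0,0,0.0175,0,0,0,0.3,0,0,0.0185,0,0,0,0.3,0,0,0.0185,0,0,0,0.3]'

```text
time: 28.65
tool_pos: [625.9, -234.7, 15.6]
tcp_rot: [-3.141, 0.348, -3.112]
contact_force: [0.1, 0.7, -0.6]
grip_width: 41.6
```

```bash

python3 -c "
from h import *
st('yellow')"
```

```text
t 28.65 local [ 34.3  -0.1 -10.8] Ftool(x,y,z) [0.  0.7 0.6] w 41.6
```

carry_out --moves '[0,0,0.001,0,0,0,0.3,0,0,0.002,0,0,0,0.3,0,0,0.003,0,0,0,0.3,0,0,0.004,0,0,0,0.3,0,0,0.004,0,0,0,0.3,0,0,0.004,0,0,0,0.3,0,0,0.004,0,0,0,0.3,0,0,0.004,0,0,0,0.3]'

```text
time: 29.45
tool_pos: [626.1, -234.7, 15.4]
tcp_rot: [-3.141, 0.349, -3.112]
contact_force: [-10.1, 0.9, 11.2]
grip_width: 41.8
```

```bash

python3 -c "
from h import *
st('yellow')"
```

```text
t 29.45 local [ 34.4  -0.1 -11. ] Ftool(x,y,z) [  5.6   1.2 -14. ] w 41.8
```

carry_out --moves '[0,0,0,0,0,0,0.3,0.003,0,0,0,0,0,0.3,0.006,0,0,0,0,0,0.3,0.009,0,0,0,0,0,0.3,0.0115,0,0,0,0,0,0.3,0.0135,0,0,0,0,0,0.3,0.015,0,0,0,0,0,0.3,0.015,0,0,0,0,0,0.3]'

```text
time: 30.25
tool_pos: [620.4, -234.9, 13.4]
tcp_rot: [-3.141, 0.349, -3.112]
contact_force: [0.3, 0.1, 2.5]
grip_width: 41.7
```

```bash

python3 -c "
from h import *
st('yellow')"
```

```text
t 30.25 local [ 28.4  -0.2 -11. ] Ftool(x,y,z) [-1.2  0.1 -2.2] w 41.7
```

Near contact; a little further downhill.

carry_out --moves '[0.001,0,0,0,0,0,0.3,0.002,0,0,0,0,0,0.3,0.003,0,0,0,0,0,0.3,0.004,0,0,0,0,0,0.3,0.004,0,0,0,0,0,0.3,0.004,0,0,0,0,0,0.3,0.004,0,0,0,0,0,0.3,0.004,0,0,0,0,0,0.3]'

```text
time: 31.05
tool_pos: [620.3, -235.0, 13.5]
tcp_rot: [-3.14, 0.351, -3.111]
contact_force: [7.3, 2.3, 0.9]
grip_width: 41.7
```

```bash

python3 -c "
from h import *
st('yellow')"
```

```text
t 31.05 local [ 28.3  -0.2 -10.8] Ftool(x,y,z) [-7.2  2.1  1.6] w 41.7
```

Firm against the cleat. Release and retreat.

carry_out --moves '[0,0,0.001,0,0,0,0.3,0,0,0.001,0,0,0,0.42,0,0,0.001,0,0,0,0.46,0,0,0.001,0,0,0,0.5,0,0,0.001,0,0,0,0.55,0,0,0,0,0,0,0.58,0,0,-0.01,0,0,0,0.58,0,0,-0.03,0,0,0,0.58]'

```text
time: 31.85
tool_pos: [615.6, -234.9, 24.5]
tcp_rot: [-3.14, 0.35, -3.112]
contact_force: [0.4, 0.0, -0.0]
grip_width: 53.2
```

carry_out --moves '[0,0,-0.08,0,0,0,0.58,0,0,-0.18,0,0,0,0.6,0,0,-0.28,0,0,0,0.7,0.05,0.03,-0.35,0,0.2,0,0.7,0.15,0.05,-0.4,0,0.4,0,0.7,0.25,0.1,-0.42,0,0.6,0,0.7,0.35,0.15,-0.45,0,0.66,0,0.7,0.4,0.2,-0.45,0,0.66,0,0.7]'

```text
time: 32.65
tool_pos: [399.3, -160.3, 139.3]
tcp_rot: [-3.14, 0.004, -3.112]
contact_force: [0.8, 0.5, 0.6]
grip_width: 64.4
```

```bash

python3 -c "
from h import *
o,P,C=cur();print(P)
n='yellow';S=REST[n]
R=Rrest(n);d=R.apply(np.c_[30+2+10*np.cos(a),10*np.sin(a),np.full(24,14)])+[S[0],S[1],14]
pts=[(restlines(*S),(0,255,0)),(d,(255,255,0))]
look2(pts,'scene',240,255,85,80,9,'pics/y7.png')
look2(pts,'top',310,115,80,75,9,'pics/y8.png')
look2([],'top',0,0,560,420,1,'pics/f1.png')
look2([],'scene',0,0,560,420,1,'pics/f2.png')
A=cv2.imread('pics/top0.png');B=cv2.imread('pics/f1.png')
for nm,(u,v) in {'gy':(174,229),'gb':(242,243),'jp':(198,122),'js':(300,121),'pur':(363,272)}.items():
    t=A[v-14:v+14,u-14:u+14];r=cv2.matchTemplate(B[v-20:v+20,u-20:u+20],t,cv2.TM_CCOEFF_NORMED);print(nm,cv2.minMaxLoc(r)[1::2])
"
```

```text
[ 399.3027587  -160.31287169  139.25949132]
gy (0.9981421828269958, (6, 6))
gb (0.9980919361114502, (6, 6))
jp (0.9987656474113464, (6, 6))
js (0.9984761476516724, (6, 6))
pur (0.10002657026052475, (0, 11))
```

View pics/y7.png

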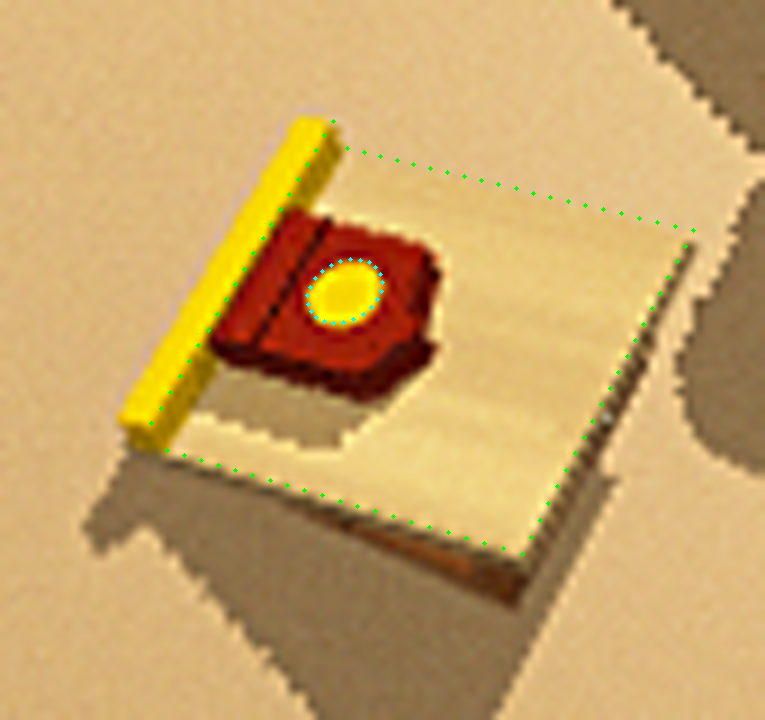

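View pics/y8.png

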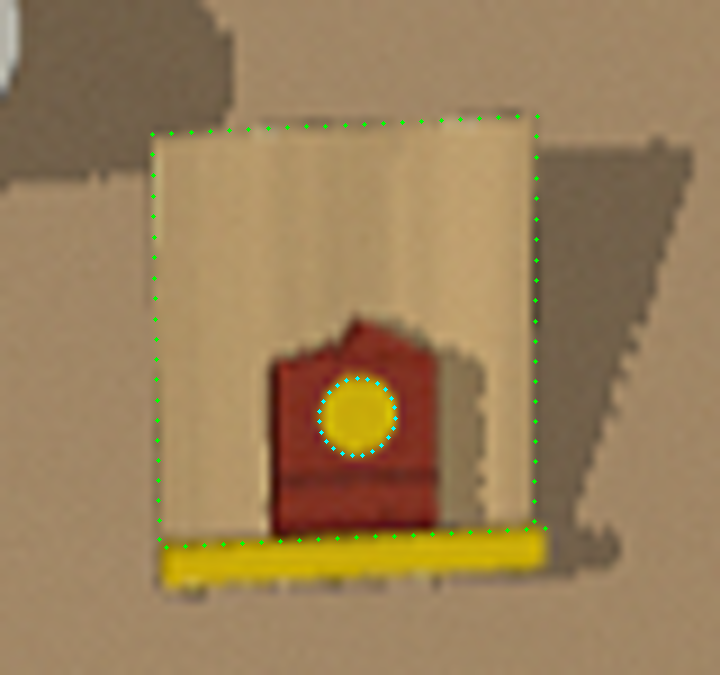

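View pics/f2.png

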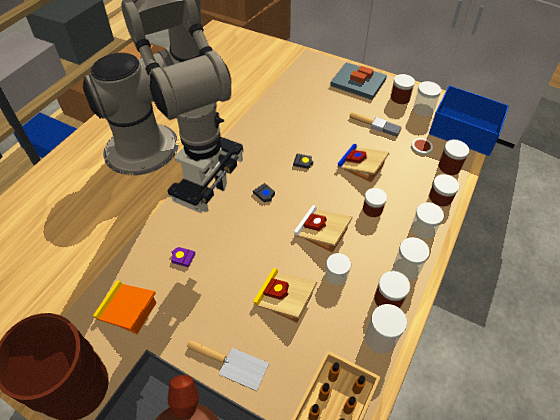

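```bash
python3 -c "
from plant import *
print(abs(get_obs()['dq']).max()); print(close_job())"
```

```text
0.04134871433789548
the job is handed in; nothing more can be done
None
```

I set the blue, white and yellow-dotted red sherds on the rests with cleats of the same colour, and handed the job in at about 33 s of the 88 s allowed. Each was lowered until it met the board, slid down until the rim touched the cleat (about 3–7 N on the tool), and released there.

**Last checks:** in both cameras each sherd lies flat and square, dot up, rim at the cleat, within about 1 mm of the middle of the board. The two grey sherds and the two jars have not moved (top-view match 0.998 with no shift). The purple look-alike was hidden by the arm in the top view, but in the side view it is where it was at the start.

**What disagreed:**
- **Tool pose:** the fingertips sat about 31 mm further back along the tool axis than the stated frame and the reported pose put them. My first closing on the blue sherd went down to 34 mm above it without touching it. I found the true offset with a light touch on the table (12 N) and a held-sherd picture, and used it from then on.
- **Cameras:** my rest corners read from the side camera disagreed with the top camera by about 4 mm in y and 2 mm in x. The top-camera values fitted the later pictures, so I used those.

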